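# Unlatch the battery modules, gauge the row, tray them

### The arm

A 6-joint arm with a two-finger parallel gripper is mounted at the origin on the work surface. World frame = base frame: x ahead of the robot, y to its left, z up, the work surface at z = 0. Lengths are in m, angles in rad, forces in N, time in s.
With the tool pointing down it reaches from about 0.225 to 0.875 m from the base axis. Payload 3.4 kg.
Tool frame: the origin (TCP) lies midway between the tips of the shut fingers; the grasp point (between the pads) lies 19 mm behind it (manip.grasp_offset is the distance from the TCP to the grasp point, in m); x points along the fingers, y is the direction in which the jaws open and shut, and the axes are right-handed (so a half turn about x gives the same grasp; the last joint's range is limited). The gripper opens to 85 mm and grips with 20 to 120 N. Pads are 22 mm wide; open, the fingers measure 114 mm over their backs; the gripper's body (76 mm by 85 mm) begins 54 mm behind the grasp point. The pads swing forward as they close: fully open they stand 13 mm farther back than shut.
Start: joints at [1.047, 0.276, 1.505, -0, 1.361, -0.121], TCP at [0.225, 0.529, 0.231] pointing down, gripper open.
Joint ranges: [-2.89, 2.89], [-0.75, 2.08], [0.22, 2.7], [-1.18, 4.32], [0.11, 2.71], [-2.7, 2.7]. Speed limits (rad/s): [2.57, 2.57, 3.14, 3.14, 3.14, 3.14].

### API

Orientations are given as a unit quaternion [w, x, y, z].
In Python, from rig import manip gives the robot as it stands.
- The arm moves only by the shell command python3 -m creep 'ROWS' [OPENING] [FORCE]. ROWS is a JSON object of lists of equal length, an entry for each row: "delta_pos": the shift along the tool's x, y, z in cm, a list of three; "dr": the turn, a rotation vector about the tool's x, y, z in rad, a list of three. In form: {"delta_pos": [[dx, dy, dz], ...], "dr": [[rx, ry, rz], ...]}. A call has 1 to 10 rows; each row is the pose to reach, as a shift and turn from the pose commanded when the call began, along the tool's axes at that moment; what a row does not reach only later rows make up. A row lasts 1/10 s, in which the tool goes at most 50 mm and 8.59 degrees, less where a joint would pass 70% of its speed; a pose out of reach is approached as far as the arm can. A call with a gripper value outside its range is refused whole. OPENING is the opening, from -1 (shut) to 1 (fully open), set as the call begins (- or left out, the last holds). The fingers move at their own pace and stop on an object; FORCE is the grip in N (left out, the last holds). Time passes only in rows, so rows that repeat a pose let the fingers close. It gives the time, the measured TCP pose, the force and the opening at its end, in the units of the state.
- manip.get_state(): the state, without advancing time (a new reading comes with each control period).
- manip.get_image(name): name is "side" or "top" or "wrist"; returns a dict with "pixels" (384x512x3 uint8, blue, green, red), "depth" (384x512 float32, m along the optical axis (not along the pixel's ray), 0 where there is no reading), "intrinsics" (3x3 intrinsics, pixels), "rvec" (rotation vector, rad) and "tvec" (3), from world to camera coordinates, as OpenCV has them. Camera axes: x right, y down, z forward; pixel columns grow to the right and rows downward; lengths in m; the calibration is good to about 2 mm. A picture is of the moment at which its call begins.
- manip.sign_off(): hands the job in, once; it reports no verdict.
The state is a dict: "clock": time; "qpos": joint angles; "qd": joint speeds; "effort": joint torques, N m; "position": TCP position; "ee_rot": TCP orientation; "contact_force": force on the tool from outside, world axes, zero at the start; "moment": the same for the moment, N m; "width": finger opening in m.
Only numpy, scipy, OpenCV 4.12 (cv2) and the standard library are available. Lean on these libraries where they do the work, as an engineer would, in place of code of your own. Each camera call takes 0.05 s, during which the arm holds its last target. There are 200 camera calls.

### The job

Two or three of the electricity meters still hold a dark battery module latched by a sprung green tab: press each tab in, lift the module out, and stand all of them upright side by side on the bed of the row gauge, with their tabs facing across the bed and not towards the jaws. With all of them in the gauge, slide its jaw shut, without crushing them, until the whole row is firmly held between jaw and anvil; then slide the jaw wide open again and stand all the modules upright in the green tray. Leave the other things on the bench where they are.

Things in the scene. Friction and masses are not known exactly. Their poses are not given: they have to be found in the camera images.
- gauge: The row gauge, a big bench caliper fixed to the table: an aluminium bed 80 mm wide (its x) and 258 mm long (its y, from -140 to +118), top of the bed 14 mm above the table. Origin on the table under the middle of its width. Its x axis lies across the bed, y along the bed towards the anvil, z up. The modules stand on the bed between the jaws, in a row along y.
- anvil_face (a point): The fixed jaw of the gauge: dark steel block 70 mm wide, 16 mm thick, top 60 mm above the table; its flat face lies at y = +100 mm in the gauge's frame and looks to -y. This point: the middle of that face, at the height of the bed.
- jaw_face (a point): The sliding jaw's face plate: dark steel, 70 mm wide, 12 mm thick, top 50 mm above the table, facing the anvil. This point: the middle of its face, at the height of the bed. It is carried by a red carriage behind it (50 mm long, top 27 mm above the table).
- jaw (a joint): Position of the sliding jaw in m = gap between the two jaw faces: 0 is shut on nothing, 0.17 is fully open; it starts near 0.16. It slides freely along the gauge's y against about 2.5 N of friction and stays where it is left.
- jaw_grip (a point): Where to pinch the sliding jaw's upright black fin from above, 12 mm below its top: fin 14 mm thick (gauge's y), 30 mm wide (x), top 90 mm above the table, 48 mm behind the jaw's face (29 mm clear between fin and face plate, whose top is 40 mm lower). Move it along the gauge's +y to shut the jaw.
- tray: Loose green open tray, 180 (x) x 120 (y) x 25 mm, 0.5 kg, walls and floor 4 mm. Origin: centre of its underside. Inside 172 x 112 mm.
- meter1: Electricity meter fixed to the bench: black base, white top 45 mm up, 110 (x, -65 to +45) x 80 (y) mm, display at its -x end. Origin: on the table under the middle of its open-topped module bay, 53 (x) x 37 (y) mm, floor 20 mm above the table. The module's tab hooks under a ledge at the bay's +x rim. The bay may be empty.
- module1: Dark battery module 50 (x) x 34 (y) x 60 mm high, 0.15 kg, sprung green snap tab on its +x side. Starts latched in meter1's bay, axes as the meter's, its top 35 mm above the meter's. Origin: centre of underside. Tab pad 22 mm wide, 34-56 mm up, out to x=+34 mm (free) or +27 (fully in); from the back (x=-25) that is 59 or 52 mm to squeeze. May be absent (also None in the state).
- tab1 (a joint): Travel of module1's snap tab in m: 0 out (latched), 0.007 fully in; from 0.006 on the module is sure to be free. Its spring pushes out with 3 N at rest and 8 N fully in; let go, it springs out again.
- meter2: Electricity meter fixed to the bench: black base, white top 45 mm up, 110 (x, -65 to +45) x 80 (y) mm, display at its -x end. Origin: on the table under the middle of its open-topped module bay, 53 (x) x 37 (y) mm, floor 20 mm above the table. The module's tab hooks under a ledge at the bay's +x rim. The bay may be empty.
- module2: Dark battery module 50 (x) x 34 (y) x 60 mm high, 0.15 kg, sprung green snap tab on its +x side. Starts latched in meter2's bay, axes as the meter's, its top 35 mm above the meter's. Origin: centre of underside. Tab pad 22 mm wide, 34-56 mm up, out to x=+34 mm (free) or +27 (fully in); from the back (x=-25) that is 59 or 52 mm to squeeze. May be absent (also None in the state).
- tab2 (a joint): Travel of module2's snap tab in m: 0 out (latched), 0.007 fully in; from 0.006 on the module is sure to be free. Its spring pushes out with 3 N at rest and 8 N fully in; let go, it springs out again.
- meter3: Electricity meter fixed to the bench: black base, white top 45 mm up, 110 (x, -65 to +45) x 80 (y) mm, display at its -x end. Origin: on the table under the middle of its open-topped module bay, 53 (x) x 37 (y) mm, floor 20 mm above the table. The module's tab hooks under a ledge at the bay's +x rim. The bay may be empty.
- module3: Dark battery module 50 (x) x 34 (y) x 60 mm high, 0.15 kg, sprung green snap tab on its +x side. Starts latched in meter3's bay, axes as the meter's, its top 35 mm above the meter's. Origin: centre of underside. Tab pad 22 mm wide, 34-56 mm up, out to x=+34 mm (free) or +27 (fully in); from the back (x=-25) that is 59 or 52 mm to squeeze. May be absent (also None in the state).
- tab3 (a joint): Travel of module3's snap tab in m: 0 out (latched), 0.007 fully in; from 0.006 on the module is sure to be free. Its spring pushes out with 3 N at rest and 8 N fully in; let go, it springs out again.
- driver: Teal electric screwdriver lying on the bench, 200 mm long (x from -90 to +110), 40 mm high; origin at the centre of its underside. Bystander, to be left alone.
- roll: Roll of blank paper labels, 76 mm across, 30 mm high; origin at the centre of its underside. Bystander, to be left alone.
- cover: Loose white plastic meter cover, 80 x 56 x 18 mm; origin at the centre of its underside. Bystander, to be left alone.
- jar: Clear screw jar, 52 mm across, 75 mm high; origin at the centre of its underside. Bystander, to be left alone.
- marker: Blue marker lying on the bench, 120 x 14 x 14 mm, long along its x; origin at the centre of its underside. Bystander, to be left alone.

How it is judged:
By the outcome, as a careful person would: the job done as asked, in the order asked, and still so for the second after the job is handed in, with the robot touching nothing.
Of module1, module2, module3 only 2 to 3 are there at a start; the rules pass over those that are not, and their reading is None.
At some moment in a run one of tray may be knocked a few centimetres aside while the robot is not near it.
It also fails if it takes over 210 s, if anything falls off the work surface, if the arm or the gripper's body presses on something with over 40 N, if the wrist force passes 120 N, or if a joint passes its speed limit or range.

## Working session

There is one attempt and no reset: what is moved stays moved. The work goes in short steps, Python scripts to look and compute and a shell command to move; the robot and the scene stay as the last step left them, time stands still between calls to the robot, and variables do not carry over. Pictures are saved under pics/ and viewed, about 12 in all and at most 16, crops included, and the job is handed in when it is done.

```bash
ls; mkdir -p pics
cat > h.py <<'E'
import numpy as np, cv2
from rig import manip
from scipy.spatial.transform import Rotation as R
def grab(n,fn=None):
    im=manip.get_image(n); px=np.array(im["pixels"]); d=np.array(im["depth"])
    K=np.array(im["intrinsics"]);Rm=cv2.Rodrigues(np.array(im["rvec"],float))[0];t=np.array(im["tvec"],float).ravel()
    v,u=np.mgrid[:d.shape[0],:d.shape[1]]
    P=np.stack([(u-K[0,2])/K[0,0]*d,(v-K[1,2])/K[1,1]*d,d],-1)
    W=(P-t)@Rm; W[d==0]=np.nan
    if fn: cv2.imwrite("pics/"+fn,px)
    return px,W,K,Rm,t
def rot():
    q=np.array(manip.get_state()["ee_rot"]);return R.from_quat(np.r_[q[1:],q[0]]).as_matrix()
E
python3 - <<'E'
from h import *
a=grab("top");b=grab("side")
cv2.imwrite("pics/a.png",a[0]);cv2.imwrite("pics/b.png",b[0])
np.save("topW.npy",a[1]);np.save("topP.npy",a[0])
print(-a[3].T@a[4],-b[3].T@b[4]);s=manip.get_state();print(s)
print(np.round(rot(),3))
for v in range(0,384,48):print([tuple(np.round(a[1][v,u],3)) for u in (64,256,448)])
E
```

```text
pics
[ 0.40120911 -0.01040828  0.96232642] [ 0.5473192  -0.63777204  0.77805781]
{'clock': 0.1, 'qpos': array([ 1.04702548e+00,  2.76552358e-01,  1.50600575e+00,  5.63078098e-06,
        1.36067883e+00, -1.21003355e-01]), 'qd': array([-0.00059328, -0.00238488, -0.00398114, -0.0010635 ,  0.00074147,
       -0.00033827]), 'effort': array([ 2.64400631e-03, -4.17701769e+01, -2.46404332e+01, -3.68639539e-04,
        5.76898587e-03, -3.23337602e-06]), 'position': array([0.22515348, 0.528585  , 0.23051476]), 'ee_rot': array([ 0.69263032,  0.14088883,  0.69300239, -0.14199038]), 'contact_force': array([ 0.70686139, -0.74048348,  0.06212754]), 'moment': array([ 0.00470915, -0.01824445,  0.01468471]), 'width': 0.08554717101921584}
[[-0.001  0.392  0.92 ]
 [-0.001  0.92  -0.392]
 [-1.    -0.002 -0.   ]]
[(np.float64(1.701), np.float64(1.063), np.float64(-0.748)), (np.float64(1.685), np.float64(0.071), np.float64(-0.746)), (np.float64(1.254), np.float64(-0.601), np.float64(-0.186))]
[(np.float64(0.982), np.float64(0.58), np.float64(-0.001)), (np.float64(0.904), np.float64(0.029), np.float64(0.11
[... 433 characters left out ...]
64(0.566), np.float64(0.539), np.float64(0.001)), (np.float64(0.563), np.float64(0.03), np.float64(0.021)), (np.float64(0.567), np.float64(-0.463), np.float64(0.002))]
[(np.float64(0.44), np.float64(0.527), np.float64(0.001)), (np.float64(0.443), np.float64(0.03), np.float64(0.0)), (np.float64(0.445), np.float64(-0.453), np.float64(0.003))]
[(np.float64(0.32), np.float64(0.517), np.float64(-0.002)), (np.float64(0.324), np.float64(0.029), np.float64(0.001)), (np.float64(0.327), np.float64(-0.444), np.float64(0.002))]
[(np.float64(0.213), np.float64(0.481), np.float64(0.046)), (np.float64(0.21), np.float64(0.028), np.float64(0.005)), (np.float64(0.214), np.float64(-0.437), np.float64(-0.002))]
```

View pics/a.png

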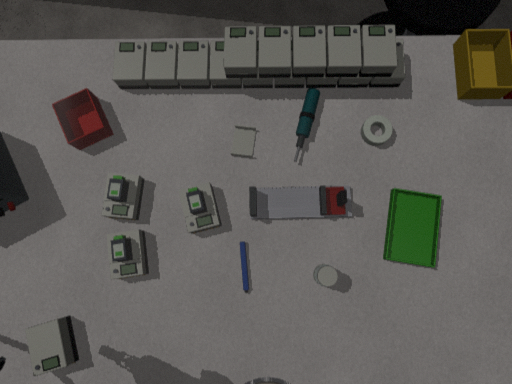

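View pics/b.png

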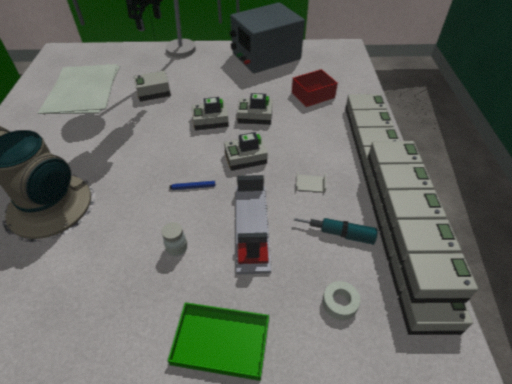

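The top view shows three modules latched, at pixels (115,188), (195,200) and (120,248). All tabs point up in the image, which is world +x. The gauge has its anvil at (253,201) and its jaw with fin at (340,199). The tray is at (413,228).

Run:
```python
from h import *
W=np.load("topW.npy");px=np.load("topP.npy").astype(int)
v,u=np.mgrid[:384,:512]
def reg(u0,u1,v0,v1,z0,z1,m=None):
    k=(u>=u0)&(u<=u1)&(v>=v0)&(v<=v1)&(W[...,2]>z0)&(W[...,2]<z1)
    if m is not None:k&=m
    return W[k]
def rect(P):
    r=cv2.minAreaRect((P[:,:2]*1000).astype(np.float32));return np.round(r[0],1),np.round(r[1],1),round(r[2],1),len(P),np.round(np.median(P[:,2]),4)
g=(px[...,1]>px[...,2]+40)&(px[...,1]>px[...,0]+40)
for n,b in dict(A=(98,146,170,222),B=(180,222,180,235),C=(102,148,230,280),D=(20,80,310,376)).items():
    print(n,"modtop",rect(reg(*b,.073,.09)) if len(reg(*b,.073,.09))>5 else None)
    print("  mettop",rect(reg(*b,.039,.051)))
    G=reg(*b,.02,.095,g);print("  green",len(G),G.mean(0) if len(G) else 0)
b=(240,362,176,222)
print("anvil",rect(reg(245,262,180,222,.055,.065)))
print("face",rect(reg(315,335,180,222,.046,.054)))
print("fin",rect(reg(325,362,180,222,.084,.096)))
print("carr",rect(reg(325,362,180,222,.022,.031)))
print("bed",rect(reg(240,362,176,222,.010,.018)))
print("tray",rect(reg(380,445,180,275,.018,.032)),rect(reg(380,445,180,275,.002,.012)))
```

```text
A modtop (array([566.7, 369.1]), array([35.1, 59.1]), 85.1, 345, np.float64(0.0811))
  mettop (array([552.2, 370.9]), array([ 82.6, 110.2]), 85.2, 957, np.float64(0.0463))
  green 31 [0.57133195 0.36892076 0.07946593]
B modtop (array([536.5, 175.3]), array([58.6, 34.4]), 16.1, 341, np.float64(0.0813))
  mettop (array([523.3, 171.7]), array([111.1,  80.5]), 15.2, 1024, np.float64(0.0466))
  green 27 [0.54287945 0.17645709 0.07893694]
C modtop (array([420.9, 350.7]), array([59.1, 35.5]), 7.6, 362, np.float64(0.081))
  mettop (array([406.6, 349.6]), array([109.9,  82.8]), 9.0, 1046, np.float64(0.0464))
  green 31 [0.42767565 0.35287364 0.07900364]
D modtop None
  mettop (array([203.1, 477.6]), array([108.2,   4.3]), 17.3, 136, np.float64(0.0447))
  green 0 0
anvil (array([537.2,  37.8]), array([69.9, 15. ]), 1.0, 186, np.float64(0.0615))
face (array([ 541.7, -136.5]), array([69.4, 12.4]), 1.4, 144, np.float64(0.0511))
fin (array([ 542.5, -177.8]), array([14. , 28.4]), 89.7, 83, np.float64(0.091))
carr (array([ 543.2, -167.8]), array([69.6, 47.6]), 3.0, 369, np.float64(0.0283))
bed (array([540.7, -82.3]), array([ 81.4, 257.2]), 1.6, 2086, np.float64(0.0152))
tray (array([ 477.4, -361. ]), array([121.5, 180.3]), 80.6, 569, np.float64(0.0254)) (array([ 478.4, -367.6]), array([166.2, 247.4]), 87.5, 3969, np.float64(0.0049))
```

```bash
cat >> h.py <<'E'
def deltas(*T):
    """targets (x,y,z mm, yaw deg of tool y): print chained tool-frame moves (cm, rad)"""
    s=manip.get_state();M=rot();p=np.array(s["position"])*1000;yaw=np.degrees(np.arctan2(M[1,1],M[0,1]))
    print("now",np.round(p,1),round(yaw,2),"w",round(s["width"]*1000,1),"F",np.round(s["contact_force"],1),"t",round(s["clock"],1))
    for x,y,z,a in T:
        c,n=np.cos(np.radians(yaw)),np.sin(np.radians(yaw));d=np.array([x,y,z])-p
        print(np.round([-d[2]/10,(c*d[0]+n*d[1])/10,(n*d[0]-c*d[1])/10],2),"rx",round(-np.radians(a-yaw),3))
        p=np.array([x,y,z]);yaw=a
def mod(x,y,a,off=1):
    return x+off*np.cos(np.radians(a)),y+off*np.sin(np.radians(a))
G0=np.array([540.4,-71.3]);GA=1.5
def gauge(gx,gy):
    c,n=np.cos(np.radians(GA)),np.sin(np.radians(GA));return G0[0]+c*gx-n*gy,G0[1]+n*gx+c*gy
E
python3 - <<'E'
from h import *
a=mod(562.2,369.7,-5);g=gauge(1,79.5)
deltas((*a,150,-5),(*a,46,-5),(*a,150,-5),(*g,150,1.5),(*g,40,1.5))
E
```

```text
now [225.2 528.6 230.5] 66.92 w 85.5 F [ 0.7 -0.7  0.1] t 0.1
[ 8.05 -1.37 37.33] rx 1.255
[10.4  0.  -0. ] rx -0.0
[-10.4   0.   -0. ] rx -0.0
[-0.    0.77 36.21] rx -0.113
[11.  0.  0.] rx -0.0
```

```bash
python3 -m creep '{"delta_pos":[[2,-0.3,9],[4,-0.7,18],[6,-1,27],[8.05,-1.37,37.33],[8.05,-1.37,37.33],[8.05,-1.37,37.33],[8.05,-1.37,37.33],[8.05,-1.37,37.33],[8.05,-1.37,37.33],[8.05,-1.37,37.33]],"dr":[[0.15,0,0],[0.3,0,0],[0.45,0,0],[0.6,0,0],[0.75,0,0],[0.9,0,0],[1.05,0,0],[1.2,0,0],[1.255,0,0],[1.255,0,0]]}' 1 40
python3 -m creep '{"delta_pos":[[0,0,0],[0,0,0],[0,0,0]],"dr":[[0,0,0],[0,0,0],[0,0,0]]}'
python3 - <<'E'
from h import *
a=mod(562.2,369.7,-5)
deltas((*a,150,-5),(*a,46,-5))
px,W,*_=grab("wrist","w1.png")
P=W[(W[...,2]>.073)&(W[...,2]<.09)&(abs(W[...,0]-.565)<.06)&(abs(W[...,1]-.37)<.06)]
print(len(P));
if len(P)>9:print(cv2.minAreaRect((P[:,:2]*1000).astype(np.float32)),np.median(P[:,2]))
E
```

```text
clock: 1.1
position: [0.564, 0.369, 0.1494]
ee_rot: [-0.477, -0.521, -0.478, 0.522]
contact_force: [-0.7, -0.8, 0.5]
width: 0.0854
clock: 1.4
position: [0.5627, 0.3707, 0.1512]
ee_rot: [0.478, 0.521, 0.478, -0.521]
contact_force: [-0.6, 0.1, 0.6]
width: 0.0855
now [562.7 370.7 151.2] -4.88 w 85.5 F [-0.6  0.1  0.6] t 1.4
[0.12 0.05 0.1 ] rx 0.002
[10.4  0.  -0. ] rx -0.0
3949
((565.30859375, 370.753173828125), (34.89360427856445, 59.09517288208008), 85.19178009033203) 0.0799176658426038
```

View pics/w1.png

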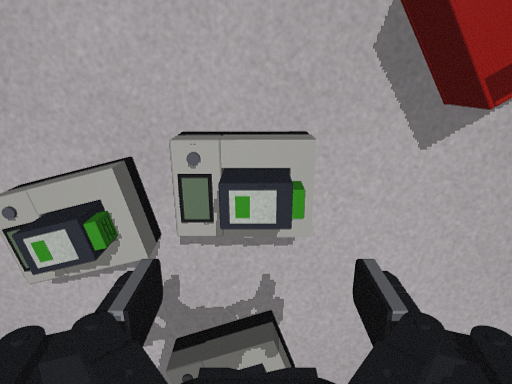

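The wrist view shows module A at (257,200) between the open fingers, tab to the right at (298,200). It agrees with the top view to about 1.5 mm, so I'm descending.

```bash
python3 -m creep '{"delta_pos":[[3,0,0],[6,0,0],[8,0,0],[9,0,0],[9.8,0,0],[10.4,0,0],[10.4,0,0],[10.4,0,0]],"dr":[[0,0,0],[0,0,0],[0,0,0],[0,0,0],[0,0,0],[0,0,0],[0,0,0],[0,0,0]]}'
python3 -m creep '{"delta_pos":[[0,0,0],[0,0,0],[0,0,0],[0,0,0],[0,0,0],[0,0,0],[0,0,0],[0,0,0]],"dr":[[0,0,0],[0,0,0],[0,0,0],[0,0,0],[0,0,0],[0,0,0],[0,0,0],[0,0,0]]}' -1 40
python3 - <<'E'
from h import *
deltas()
grab("wrist","w2.png")
E
```

```text
clock: 2.25
position: [0.564, 0.3704, 0.0477]
ee_rot: [0.478, 0.522, 0.478, -0.521]
contact_force: [-0.3, -0.0, 0.3]
width: 0.0853
clock: 3.05
position: [0.5627, 0.3705, 0.0492]
ee_rot: [0.477, 0.522, 0.478, -0.521]
contact_force: [-3.7, -0.2, 9.6]
width: 0.0501
now [562.7 370.5  49.2] -4.99 w 50.1 F [-3.7 -0.2  9.6] t 3.0
```

View pics/w2.png

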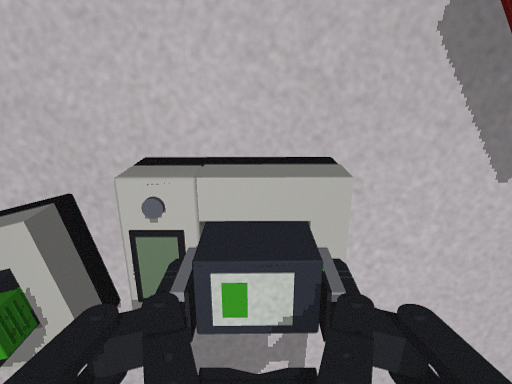

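The picture shows the module gripped at (255,280) with both pads on it. The width of 50 mm means the tab is fully in, so I'm lifting.

```bash
python3 -m creep '{"delta_pos":[[-0.5,0,0],[-1,0,0],[-2,0,0],[-3.5,0,0],[-5.5,0,0],[-8,0,0],[-10,0,0],[-10,0,0],[-10,0,0],[-10,0,0]],"dr":[[0,0,0],[0,0,0],[0,0,0],[0,0,0],[0,0,0],[0,0,0],[0,0,0],[0,0,0],[0,0,0],[0,0,0]]}'
python3 - <<'E'
from h import *
g=gauge(1,79.5)
deltas((*g,150,1.5),(*g,70,1.5))
grab("wrist","w3.png")
E
```

```text
clock: 4.1
position: [0.5625, 0.3696, 0.1452]
ee_rot: [-0.478, -0.52, -0.478, 0.522]
contact_force: [0.6, 0.1, -2.2]
width: 0.0489
now [562.5 369.6 145.2] -4.99 w 48.9 F [ 0.6  0.1 -2.2] t 4.1
[-0.48  0.83 36.2 ] rx -0.113
[8. 0. 0.] rx -0.0
```

View pics/w3.png

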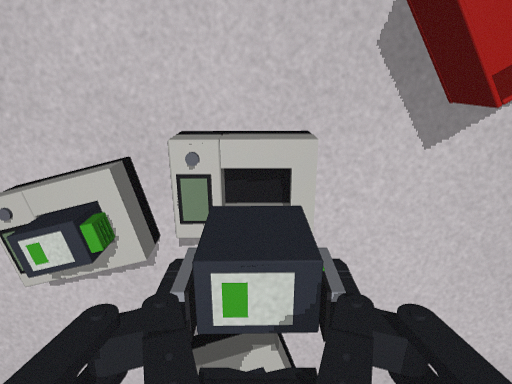

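Module A is out; its bay at (258,187) is empty. Moving to the gauge.

```bash
python3 -m creep '{"delta_pos":[[-0.5,0.1,2],[-0.5,0.2,6],[-0.5,0.3,10.5],[-0.5,0.5,15],[-0.5,0.6,20],[-0.5,0.7,25],[-0.5,0.8,30],[-0.5,0.83,34],[-0.5,0.83,36.2],[-0.5,0.83,36.2]],"dr":[[0,0,0],[0,0,0],[0,0,0],[-0.05,0,0],[-0.113,0,0],[-0.113,0,0],[-0.113,0,0],[-0.113,0,0],[-0.113,0,0],[-0.113,0,0]]}'
python3 -m creep '{"delta_pos":[[0,0,0],[0,0,0],[2,0,0],[4,0,0],[6,0,0],[8,0,0],[8,0,0],[8,0,0]],"dr":[[0,0,0],[0,0,0],[0,0,0],[0,0,0],[0,0,0],[0,0,0],[0,0,0],[0,0,0]]}'
python3 - <<'E'
from h import *
g=gauge(1,79.5)
deltas((*g,44,1.5))
px,W,*_=grab("wrist","w4.png")
P=W[(W[...,2]>.057)&(W[...,2]<.064)&(abs(W[...,0]-.538)<.06)&(W[...,1]>.02)&(W[...,1]<.06)]
print(len(P),P[:,:2].min(0),P[:,:2].max(0))
E
```

```text
clock: 5.15
position: [0.5391, 0.0048, 0.1514]
ee_rot: [0.505, 0.494, 0.505, -0.495]
contact_force: [0.4, 0.3, -2.5]
width: 0.0495
clock: 5.95
position: [0.5403, 0.0097, 0.0718]
ee_rot: [0.507, 0.493, 0.507, -0.493]
contact_force: [0.6, -0.2, -1.3]
width: 0.0495
now [540.3   9.7  71.8] 1.58 w 49.5 F [ 0.6 -0.2 -1.3] t 6.0
[ 2.78 -0.1   0.14] rx 0.001
5056 [0.50059061 0.02583516] [0.57102529 0.04757305]
```

View pics/w4.png

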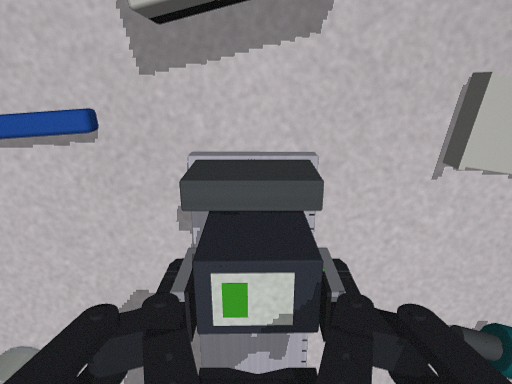

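The anvil is at (252,193), centred with the module just in front of it at (255,270) and about 3 mm clear. Lowering.

```bash
python3 -m creep '{"delta_pos":[[0.8,0,0.15],[1.5,0,0.15],[2,0,0.15],[2.3,0,0.15],[2.5,0,0.15],[2.7,0,0.15],[2.8,0,0.15],[2.8,0,0.15]],"dr":[[0,0,0],[0,0,0],[0,0,0],[0,0,0],[0,0,0],[0,0,0],[0,0,0],[0,0,0]]}'
python3 -m creep '{"delta_pos":[[0.05,0,0],[0.1,0,0],[0.1,0,0],[0.1,0,0]],"dr":[[0,0,0],[0,0,0],[0,0,0],[0,0,0]]}'
```

```text
clock: 6.8
position: [0.5403, 0.0072, 0.0437]
ee_rot: [0.506, 0.493, 0.506, -0.493]
contact_force: [0.1, -0.6, -1.2]
width: 0.0495
clock: 7.2
position: [0.5405, 0.0072, 0.0434]
ee_rot: [0.507, 0.494, 0.506, -0.493]
contact_force: [-2.0, -0.8, 4.0]
width: 0.0495
```

```bash
python3 -m creep '{"delta_pos":[[0,0,0],[0,0,0],[0,0,0],[0,0,0],[0,0,0]],"dr":[[0,0,0],[0,0,0],[0,0,0],[0,0,0],[0,0,0]]}' 1 40
python3 -m creep '{"delta_pos":[[-1,0,0],[-3,0,0],[-6,0,0],[-9,0,0],[-10.6,0,0],[-10.6,0,0],[-10.6,0,0]],"dr":[[0,0,0],[0,0,0],[0,0,0],[0,0,0],[0,0,0],[0,0,0],[0,0,0]]}'
python3 - <<'E'
from h import *
a=mod(532.6,174.2,15.2)
deltas((*a,150,15.2))
px,W,*_=grab("top","t2.png")
P=W[(W[...,2]>.068)&(W[...,2]<.08)&(abs(W[...,0]-.545)<.06)&(abs(W[...,1]-.01)<.05)]
print(len(P));
if len(P)>9:print(cv2.minAreaRect((P[:,:2]*1000).astype(np.float32)),np.median(P[:,2]))
E
```

```text
clock: 7.7
position: [0.5404, 0.0072, 0.0428]
ee_rot: [0.506, 0.494, 0.506, -0.493]
contact_force: [0.6, 0.1, 1.0]
width: 0.0854
clock: 8.4
position: [0.5401, 0.0073, 0.149]
ee_rot: [0.507, 0.494, 0.506, -0.493]
contact_force: [-1.0, -1.0, -0.2]
width: 0.085
now [540.1   7.3 149. ] 1.49 w 85.0 F [-1.  -1.  -0.2] t 8.4
[ -0.1   -0.22 -16.73] rx -0.239
9
```

```bash
python3 -m creep '{"delta_pos":[[0,0,-3],[0,-0.1,-7],[-0.1,-0.2,-11],[-0.1,-0.22,-15],[-0.1,-0.22,-16.73],[-0.1,-0.22,-16.73],[-0.1,-0.22,-16.73],[-0.1,-0.22,-16.73]],"dr":[[-0.05,0,0],[-0.15,0,0],[-0.239,0,0],[-0.239,0,0],[-0.239,0,0],[-0.239,0,0],[-0.239,0,0],[-0.239,0,0]]}'
python3 - <<'E'
from h import *
a=mod(532.6,174.2,15.2)
deltas((*a,150,15.2))
for n,x0,y0,z0 in (("wrist",.535,.175,.073),("top",.545,.01,.068)):
    px,W,*_=grab(n,n+"5.png")
    P=W[(W[...,2]>z0)&(W[...,2]<z0+.015)&(abs(W[...,0]-x0)<.06)&(abs(W[...,1]-y0)<.06)]
    print(n,len(P));
    if len(P)>9:print(cv2.minAreaRect((P[:,:2]*1000).astype(np.float32)),np.median(P[:,2]))
E
```

```text
clock: 9.25
position: [0.5334, 0.1733, 0.149]
ee_rot: [0.561, 0.429, 0.562, -0.43]
contact_force: [0.3, 0.2, 0.2]
width: 0.0854
now [533.4 173.3 149. ] 15.14 w 85.4 F [0.3 0.2 0.2] t 9.2
[-0.1   0.05 -0.1 ] rx -0.001
wrist 4042
((535.39111328125, 176.9064178466797), (59.14584732055664, 34.69076919555664), 15.184142112731934) 0.07997418127162254
top 325
((538.99951171875, 6.157871246337891), (57.22502899169922, 33.455055236816406), 0.5644108653068542) 0.07540234488229543
```

```bash
python3 -m creep '{"delta_pos":[[3,0,-0.15],[6,0,-0.15],[8,0,-0.15],[9,0,-0.15],[9.8,0,-0.15],[10.2,0,-0.15],[10.2,0,-0.15],[10.2,0,-0.15]],"dr":[[0,0,0],[0,0,0],[0,0,0],[0,0,0],[0,0,0],[0,0,0],[0,0,0],[0,0,0]]}'
python3 -m creep '{"delta_pos":[[0,0,0],[0,0,0],[0,0,0],[0,0,0],[0,0,0],[0,0,0],[0,0,0],[0,0,0]],"dr":[[0,0,0],[0,0,0],[0,0,0],[0,0,0],[0,0,0],[0,0,0],[0,0,0],[0,0,0]]}' -1 40
python3 -m creep '{"delta_pos":[[-0.5,0,0],[-1,0,0],[-2,0,0],[-3.5,0,0],[-5.5,0,0],[-8,0,0],[-10.2,0,0],[-10.2,0,0],[-10.2,0,0],[-10.2,0,0]],"dr":[[0,0,0],[0,0,0],[0,0,0],[0,0,0],[0,0,0],[0,0,0],[0,0,0],[0,0,0],[0,0,0],[0,0,0]]}'
python3 - <<'E'
from h import *
g=gauge(1,79.5-2.5-38.5)
deltas((*g,150,1.5))
px,W,*_=grab("wrist","w6.png")
P=W[(W[...,2]>.1)&(W[...,2]<.185)&(abs(W[...,0]-.535)<.06)&(abs(W[...,1]-.175)<.06)]
E
```

```text
clock: 10.15
position: [0.5341, 0.1759, 0.0486]
ee_rot: [0.562, 0.43, 0.561, -0.429]
contact_force: [0.5, -0.7, -0.6]
width: 0.0853
clock: 10.95
position: [0.5328, 0.1757, 0.0497]
ee_rot: [0.562, 0.429, 0.562, -0.43]
contact_force: [-4.3, -2.0, 12.3]
width: 0.0496
clock: 11.95
position: [0.5323, 0.1756, 0.1485]
ee_rot: [0.561, 0.429, 0.562, -0.43]
contact_force: [-0.0, -0.1, -2.1]
width: 0.0495
now [532.3 175.6 148.5] 15.18 w 49.5 F [-0.  -0.1 -2.1] t 11.9
[-0.15 -4.68 20.33] rx 0.239
```

View pics/w6.png

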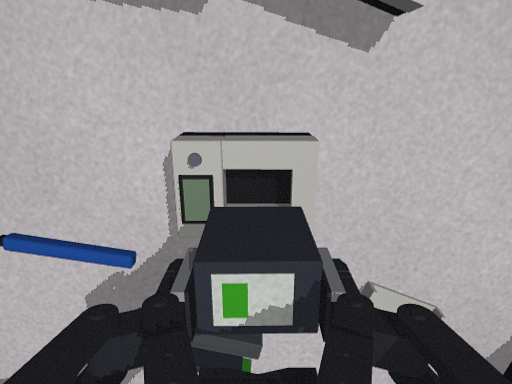

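Module B is lifted and its bay at (258,187) is empty. Carrying it to the gauge beside A.

```bash
python3 -m creep '{"delta_pos":[[-0.15,-0.5,2],[-0.15,-1.2,6],[-0.15,-2.2,10],[-0.15,-3.5,15],[-0.15,-4.68,19],[-0.15,-4.68,20.3],[-0.15,-4.68,20.3],[-0.15,-4.68,20.3],[-0.15,-4.68,20.3]],"dr":[[0.05,0,0],[0.1,0,0],[0.2,0,0],[0.239,0,0],[0.239,0,0],[0.239,0,0],[0.239,0,0],[0.239,0,0],[0.239,0,0]]}'
python3 -m creep '{"delta_pos":[[0,0,0],[1.5,0,0],[3.5,0,0],[5,0,0],[6,0,0],[6,0,0],[6,0,0]],"dr":[[0,0,0],[0,0,0],[0,0,0],[0,0,0],[0,0,0],[0,0,0],[0,0,0]]}'
python3 - <<'E'
from h import *
g=gauge(1,38.5)
deltas((*g,43.5,1.5))
px,W,K,Rm,t=grab("wrist","w7.png")
for z0,z1 in ((.068,.08),(.093,.13)):
    P=W[(W[...,2]>z0)&(W[...,2]<z1)&(abs(W[...,0]-.538)<.035)&(W[...,1]<.04)&(W[...,1]>-.08)]
    print(len(P),np.percentile(P[:,:2],[2,98],axis=0) if len(P) else 0)
E
```

```text
clock: 12.9
position: [0.541, -0.0307, 0.1508]
ee_rot: [0.506, 0.493, 0.507, -0.493]
contact_force: [0.5, 0.2, -1.4]
width: 0.0498
clock: 13.6
position: [0.5417, -0.0319, 0.0916]
ee_rot: [0.507, 0.493, 0.506, -0.493]
contact_force: [0.3, -0.0, -2.0]
width: 0.0498
now [541.7 -31.9  91.6] 1.53 w 49.8 F [ 0.3 -0.  -2. ] t 13.6
[ 4.81 -0.14  0.08] rx 0.001
8408 [[ 0.5101263  -0.0155482 ]
 [ 0.56555189  0.02441882]]
14710 [[ 0.5065948  -0.04736382]
 [ 0.56920399 -0.01440395]]
```

View pics/w7.png

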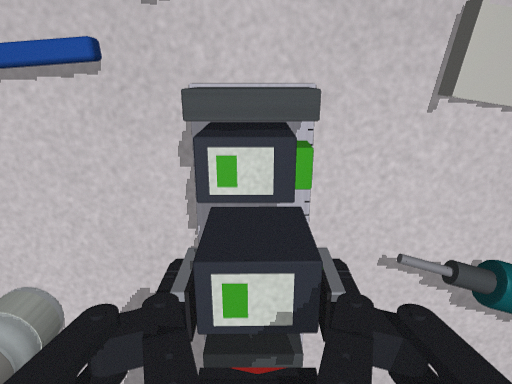

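Module A stands upright at (246,162) with its tab to the right. Held module B at (255,270) is about 4 mm clear of it. Lowering B, then going to C.

```bash
python3 -m creep '{"delta_pos":[[1,-0.1,0],[2,-0.1,0],[3,-0.1,0],[3.8,-0.1,0],[4.3,-0.1,0],[4.6,-0.1,0],[4.75,-0.1,0],[4.85,-0.1,0],[4.85,-0.1,0]],"dr":[[0,0,0],[0,0,0],[0,0,0],[0,0,0],[0,0,0],[0,0,0],[0,0,0],[0,0,0],[0,0,0]]}'
python3 -m creep '{"delta_pos":[[0,0,0],[0,0,0],[0,0,0],[0,0,0],[0,0,0]],"dr":[[0,0,0],[0,0,0],[0,0,0],[0,0,0],[0,0,0]]}' 1 40
python3 -m creep '{"delta_pos":[[-1,0,0],[-3,0,0],[-6,0,0],[-9,0,0],[-10.6,0,0],[-10.6,0,0],[-10.6,0,0]],"dr":[[0,0,0],[0,0,0],[0,0,0],[0,0,0],[0,0,0],[0,0,0],[0,0,0]]}'
python3 - <<'E'
from h import *
a=mod(416.4,350.6,8.6)
deltas((*a,150,8.6))
E
```

```text
clock: 14.55
position: [0.5401, -0.0323, 0.044]
ee_rot: [0.506, 0.493, 0.507, -0.493]
contact_force: [-3.4, 0.5, 5.6]
width: 0.0491
clock: 15.05
position: [0.5405, -0.0323, 0.0427]
ee_rot: [0.506, 0.494, 0.506, -0.493]
contact_force: [-0.7, 0.1, 0.0]
width: 0.0851
clock: 15.75
position: [0.5402, -0.0323, 0.149]
ee_rot: [0.507, 0.494, 0.506, -0.493]
contact_force: [-1.0, -0.4, -0.5]
width: 0.0852
now [540.2 -32.3 149. ] 1.49 w 85.2 F [-1.  -0.4 -0.5] t 15.8
[ -0.1  -11.28 -38.61] rx -0.124
```

```bash
python3 -m creep '{"delta_pos":[[-0.1,-1,-3],[-0.1,-2,-7],[-0.1,-3.3,-11.5],[-0.1,-4.6,-16],[-0.1,-6,-20.5],[-0.1,-7.3,-25],[-0.1,-8.7,-29.5],[-0.1,-10,-34],[-0.1,-11,-37.5],[-0.1,-11.28,-38.6]],"dr":[[0,0,0],[-0.05,0,0],[-0.124,0,0],[-0.124,0,0],[-0.124,0,0],[-0.124,0,0],[-0.124,0,0],[-0.124,0,0],[-0.124,0,0],[-0.124,0,0]]}'
python3 -m creep '{"delta_pos":[[0,0,0],[0,0,0],[0,0,0]],"dr":[[0,0,0],[0,0,0],[0,0,0]]}'
python3 - <<'E'
from h import *
a=mod(416.4,350.6,8.6)
deltas((*a,150,8.6))
for n,x0,y0,z0,w in (("wrist",.418,.35,.073,.06),("top",.54,-.01,.068,.06)):
    px,W,*_=grab(n,n+"8.png")
    P=W[(W[...,2]>z0)&(W[...,2]<z0+.015)&(abs(W[...,0]-x0)<w)&(abs(W[...,1]-y0)<w)]
    print(n,len(P));
    if len(P)>9:print(cv2.minAreaRect((P[:,:2]*1000).astype(np.float32)),np.median(P[:,2]))
    if n=="top":
        for q in (P[P[:,1]>-.012],P[P[:,1]<-.012]):print(cv2.minAreaRect((q[:,:2]*1000).astype(np.float32)))
E
```

```text
clock: 16.75
position: [0.4154, 0.3532, 0.1482]
ee_rot: [0.536, 0.459, 0.538, -0.461]
contact_force: [0.4, 0.7, 0.9]
width: 0.0854
clock: 17.05
position: [0.4179, 0.349, 0.1494]
ee_rot: [0.536, 0.461, 0.536, -0.462]
contact_force: [0.2, -0.3, -0.0]
width: 0.0854
now [417.9 349.  149.4] 8.51 w 85.4 F [ 0.2 -0.3 -0. ] t 17.1
[-0.06 -0.02 -0.18] rx -0.002
wrist 4044
((419.28936767578125, 352.791748046875), (59.03301239013672, 34.72941207885742), 9.44415283203125) 0.07995843669585065
top 644
((540.264404296875, -13.240737915039062), (59.331581115722656, 72.21281433105469), 0.2179270088672638) 0.07531165455711149
((539.1614379882812, 6.137271881103516), (57.19444274902344, 33.49797821044922), 0.45731356739997864)
((540.335205078125, -33.57904815673828), (31.341171264648438, 59.33466720581055), 89.92704010009766)
```

```bash
python3 -m creep '{"delta_pos":[[3,-0.1,-0.22],[6,-0.1,-0.22],[8,-0.1,-0.22],[9,-0.1,-0.22],[9.8,-0.1,-0.22],[10.2,-0.1,-0.22],[10.2,-0.1,-0.22],[10.2,-0.1,-0.22]],"dr":[[-0.01,0,0],[-0.01,0,0],[-0.01,0,0],[-0.01,0,0],[-0.01,0,0],[-0.01,0,0],[-0.01,0,0],[-0.01,0,0]]}'
python3 -m creep '{"delta_pos":[[0,0,0],[0,0,0],[0,0,0],[0,0,0],[0,0,0],[0,0,0],[0,0,0],[0,0,0]],"dr":[[0,0,0],[0,0,0],[0,0,0],[0,0,0],[0,0,0],[0,0,0],[0,0,0],[0,0,0]]}' -1 40
python3 -m creep '{"delta_pos":[[-0.5,0,0],[-1,0,0],[-2,0,0],[-3.5,0,0],[-5.5,0,0],[-8,0,0],[-10.2,0,0],[-10.2,0,0],[-10.2,0,0],[-10.2,0,0]],"dr":[[0,0,0],[0,0,0],[0,0,0],[0,0,0],[0,0,0],[0,0,0],[0,0,0],[0,0,0],[0,0,0],[0,0,0]]}'
python3 - <<'E'
from h import *
deltas((540.8,-71.2,150,1.5))
E
```

```text
clock: 17.95
position: [0.4169, 0.353, 0.0486]
ee_rot: [0.539, 0.459, 0.538, -0.458]
contact_force: [-0.6, 0.0, -0.1]
width: 0.0858
clock: 18.75
position: [0.4162, 0.3531, 0.0498]
ee_rot: [0.538, 0.459, 0.538, -0.458]
contact_force: [-2.5, -1.2, 11.8]
width: 0.0498
clock: 19.75
position: [0.4153, 0.352, 0.1485]
ee_rot: [0.538, 0.458, 0.539, -0.459]
contact_force: [0.3, -0.6, -1.7]
width: 0.0496
now [415.3 352.  148.5] 9.17 w 49.6 F [ 0.3 -0.6 -1.7] t 19.8
[-0.15  5.64 43.78] rx 0.134
```

```bash
python3 -m creep '{"delta_pos":[[-0.2,0.2,2],[-0.2,0.6,6],[-0.2,1.2,10.5],[-0.2,2,15],[-0.2,2.6,20],[-0.2,3.2,25],[-0.2,3.9,30],[-0.2,4.5,35],[-0.2,5.2,40],[-0.2,5.64,43]],"dr":[[0,0,0],[0.05,0,0],[0.1,0,0],[0.134,0,0],[0.134,0,0],[0.134,0,0],[0.134,0,0],[0.134,0,0],[0.134,0,0],[0.134,0,0]]}'
python3 -m creep '{"delta_pos":[[0,0,0],[0,0,0],[1.5,0,0],[3.5,0,0],[5,0,0],[6,0,0],[6,0,0],[6,0,0]],"dr":[[0,0,0],[0,0,0],[0,0,0],[0,0,0],[0,0,0],[0,0,0],[0,0,0],[0,0,0]]}'
python3 - <<'E'
from h import *
deltas((540.8,-71.2,43,1.5))
px,W,K,Rm,t=grab("wrist","w9.png")
for z0,z1 in ((.068,.08),(.095,.13)):
    P=W[(W[...,2]>z0)&(W[...,2]<z1)&(abs(W[...,0]-.538)<.035)&(W[...,1]<.04)&(W[...,1]>-.12)]
    print(len(P),np.percentile(P[:,:2],[2,98],axis=0) if len(P) else 0)
E
```

```text
clock: 20.75
position: [0.5405, -0.0662, 0.1503]
ee_rot: [0.506, 0.493, 0.506, -0.495]
contact_force: [0.3, 1.2, -2.0]
width: 0.0494
clock: 21.55
position: [0.5404, -0.0653, 0.0968]
ee_rot: [0.51, 0.491, 0.505, -0.494]
contact_force: [-8.9, -10.4, 29.3]
width: 0.0495
now [540.4 -65.3  96.8] 1.77 w 49.5 F [ -8.9 -10.4  29.3] t 21.6
[5.38 0.02 0.59] rx 0.005
15274 [[ 0.51056205 -0.04502372]
 [ 0.56631449  0.02331149]]
7988 [[ 0.50502204 -0.08489596]
 [ 0.569037   -0.04724536]]
```

View pics/w9.png

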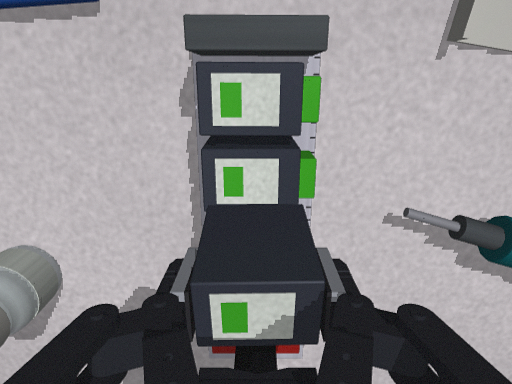

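Held module C at (255,270) came down on the edge of B at (250,180), because I'd stopped 6 mm short. The force was 29 N. A and B still stand upright. Backing straight up.

```bash
python3 -m creep '{"delta_pos":[[-1,0,0],[-2.5,0,0],[-4,0,0],[-5.5,0,0],[-5.5,0,0],[-5.5,0,0]],"dr":[[0,0,0],[0,0,0],[0,0,0],[0,0,0],[0,0,0],[0,0,0]]}'
python3 - <<'E'
from h import *
deltas((540.8,-72,150,1.5))
print(np.round(rot(),3))
px,W,K,Rm,t=grab("wrist","w10.png")
P=W[(W[...,2]>.068)&(W[...,2]<.08)&(abs(W[...,0]-.538)<.04)&(W[...,1]<.04)&(W[...,1]>-.12)]
for q in (P[P[:,1]>-.012],P[(P[:,1]<-.012)]):print(len(q),cv2.minAreaRect((q[:,:2]*1000).astype(np.float32)))
P=W[(W[...,2]>.12)&(abs(W[...,0]-.538)<.033)&(W[...,1]<-.03)&(W[...,1]>-.12)]
i=P[:,2]>np.percentile(P[:,2],97)-.02
print(np.percentile(P,[1,5,25,50,75,95,99],axis=0).round(4))
# plane fit of top label region, pixels
Q=W[295:335,212:290].reshape(-1,3);Q=Q[np.isfinite(Q[:,0])];c=Q.mean(0);n=np.linalg.svd(Q-c,full_matrices=False)[2][2];print("top plane",c.round(4),(n*np.sign(n[2])).round(3))
Q=W[225:262,225:290].reshape(-1,3);Q=Q[np.isfinite(Q[:,0])];c=Q.mean(0);n=np.linalg.svd(Q-c,full_matrices=False)[2][2];print("side plane",c.round(4),n.round(3))
E
```

```text
clock: 22.2
position: [0.5398, -0.0616, 0.1462]
ee_rot: [0.506, 0.493, 0.507, -0.493]
contact_force: [-0.1, -0.5, -2.3]
width: 0.0498
now [539.8 -61.6 146.2] 1.57 w 49.8 F [-0.1 -0.5 -2.3] t 22.2
[-0.38  0.07  1.04] rx 0.001
[[-0.001  1.     0.027]
 [ 0.001  0.027 -1.   ]
 [-1.    -0.001 -0.001]]
5052 ((538.25048828125, 7.751617431640625), (59.008636474609375, 33.76131057739258), 1.625772476196289)
4253 ((538.6966552734375, -32.50438690185547), (59.00737762451172, 33.99599075317383), 1.547645092010498)
[[ 0.5066 -0.0808  0.1279]
 [ 0.5107 -0.0751  0.1391]
 [ 0.5211 -0.0551  0.1725]
 [ 0.5383 -0.0491  0.1817]
 [ 0.5557 -0.0454  0.207 ]
 [ 0.566  -0.0428  0.2263]
 [ 0.5695 -0.0411  0.2293]]
top plane [ 0.5365 -0.0648  0.1815] [ 0.028 -0.147  0.989]
side plane [ 0.5384 -0.0456  0.1587] [-0.028  0.99   0.14 ]
```

View pics/w10.png

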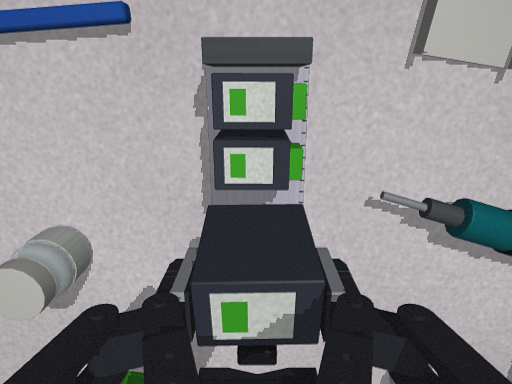

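A and B still stand straight. Held module C at (255,270) has tilted 8° in the grip, so I'll tilt the tool to bring it upright again and move clear.

```bash
python3 -m creep '{"delta_pos":[[-0.4,0.05,0.3],[-0.4,0.1,0.8],[-0.4,0.1,1.0],[-0.4,0.1,1.0],[-0.4,0.1,1.0],[-0.4,0.1,1.0]],"dr":[[0,-0.05,0],[0,-0.1,0],[0,-0.144,0],[0,-0.144,0],[0,-0.144,0],[0,-0.144,0]]}'
python3 - <<'E'
from h import *
deltas()
print(rot().round(3))
px,W,K,Rm,t=grab("wrist","w11.png")
def pl(s):
    Q=W[s].reshape(-1,3);Q=Q[np.isfinite(Q[:,0])];c=np.median(Q,axis=0);Q=Q[abs(Q-c).max(1)<.03];c=Q.mean(0);n=np.linalg.svd(Q-c,full_matrices=False)[2][2];print(c.round(4),n.round(3))
pl(np.s_[295:335,212:290]);pl(np.s_[225:262,225:290])
g=W[300:330,225:245]
# module top extents near x centre
Q=W[(abs(W[...,0]-.538)<.02)&(W[...,1]<-.03)&(W[...,1]>-.12)&(W[...,2]>.165)&(W[...,2]<.2)]
print(np.percentile(Q,[1,5,50,95,99],axis=0).round(4))
Q=W[(abs(W[...,0]-.538)<.02)&(W[...,1]<-.03)&(W[...,1]>-.12)&(W[...,2]>.1)&(W[...,2]<.2)]
print("lowest",Q[:,2].min())
E
```

```text
clock: 22.85
position: [0.5415, -0.0728, 0.1503]
ee_rot: [0.541, 0.457, 0.469, -0.528]
contact_force: [0.4, -0.1, -1.8]
width: 0.0494
now [541.5 -72.8 150.3] 1.48 w 49.4 F [ 0.4 -0.1 -1.8] t 22.9
[[ 0.003  1.     0.026]
 [-0.143  0.026 -0.989]
 [-0.99  -0.001  0.143]]
[ 0.5381 -0.071   0.1857] [-0.025  0.001 -1.   ]
[ 0.5401 -0.0552  0.1603] [ 0.028 -1.     0.005]
[[ 0.5184 -0.0879  0.1657]
 [ 0.52   -0.0856  0.1685]
 [ 0.5378 -0.0618  0.1851]
 [ 0.556  -0.0547  0.1862]
 [ 0.5576 -0.0543  0.1866]]
lowest 0.12328809400422232
```

```bash
python3 -m creep '{"delta_pos":[[1.98,0,-0.286],[3.96,0,-0.572],[5.94,0,-0.858],[7.92,0,-1.144],[8.91,0,-1.287],[9.9,0,-1.43],[9.9,0,-1.43],[9.9,0,-1.43]],"dr":[[0,0,0],[0,0,0],[0,0,0],[0,0,0],[0,0,0],[0,0,0],[0,0,0],[0,0,0]]}'
python3 -m creep '{"delta_pos":[[0.3,0,-0.043],[0.6,0,-0.086],[0.8,0,-0.115],[0.94,0,-0.136],[1.04,0,-0.15],[1.09,0,-0.157],[1.09,0,-0.157]],"dr":[[0,0,0],[0,0,0],[0,0,0],[0,0,0],[0,0,0],[0,0,0],[0,0,0]]}'
python3 - <<'E'
from h import *
deltas()
E
```

```text
clock: 23.7
position: [0.5422, -0.0731, 0.0512]
ee_rot: [0.542, 0.457, 0.468, -0.528]
contact_force: [0.1, -0.1, -1.1]
width: 0.05
clock: 24.4
position: [0.5417, -0.0729, 0.0397]
ee_rot: [0.542, 0.457, 0.469, -0.528]
contact_force: [0.3, -0.1, -1.2]
width: 0.0494
now [541.7 -72.9  39.7] 1.49 w 49.4 F [ 0.3 -0.1 -1.2] t 24.4
```

Lowering in about 1 mm steps until contact.

```bash
python3 -m creep '{"delta_pos":[[0.05,0,-0.007],[0.1,0,-0.014],[0.15,0,-0.02],[0.15,0,-0.02]],"dr":[[0,0,0],[0,0,0],[0,0,0],[0,0,0]]}'
```

```text
clock: 24.8
position: [0.5418, -0.073, 0.0394]
ee_rot: [0.542, 0.457, 0.468, -0.528]
contact_force: [-3.5, 1.3, 6.9]
width: 0.0497
```

```bash
python3 -m creep '{"delta_pos":[[0,0,0],[0,0,0],[0,0,0],[0,0,0],[0,0,0]],"dr":[[0,0,0],[0,0,0],[0,0,0],[0,0,0],[0,0,0]]}' 1 40
python3 -m creep '{"delta_pos":[[-1,0,0],[-3,0,0],[-6,0,0],[-9,0,0],[-11,0,1],[-11,0,2],[-11,0,2],[-11,0,2]],"dr":[[0,0,0],[0,0,0],[0,0,0],[0,0,0],[0,0.1,0],[0,0.144,0],[0,0.144,0],[0,0.144,0]]}'
python3 - <<'E'
from h import *
deltas()
print(rot().round(3))
px,W,K,Rm,t=grab("wrist","w12.png")
P=W[(W[...,2]>.068)&(W[...,2]<.08)&(abs(W[...,0]-.538)<.04)&(W[...,1]<.04)&(W[...,1]>-.12)]
for a,b in ((-.0125,.04),(-.0515,-.0125),(-.12,-.0515)):
    q=P[(P[:,1]>a)&(P[:,1]<b)];
    if len(q)>9:print(len(q),cv2.minAreaRect((q[:,:2]*1000).astype(np.float32)),np.median(q[:,2]))
E
```

```text
clock: 25.3
position: [0.5417, -0.073, 0.0381]
ee_rot: [0.542, 0.457, 0.469, -0.528]
contact_force: [-0.2, 0.5, -0.6]
width: 0.0854
clock: 26.1
position: [0.5414, -0.077, 0.1502]
ee_rot: [0.506, 0.494, 0.506, -0.494]
contact_force: [-0.5, -0.5, -0.5]
width: 0.0855
now [541.4 -77.  150.2] 1.42 w 85.5 F [-0.5 -0.5 -0.5] t 26.1
[[-0.     1.     0.025]
 [ 0.     0.025 -1.   ]
 [-1.    -0.    -0.   ]]
5185 ((538.2117309570312, 7.798572540283203), (59.180423736572266, 33.27782440185547), 1.5283557176589966) 0.07401806916624677
4363 ((538.6698608398438, -32.454261779785156), (58.914520263671875, 33.673301696777344), 1.488731861114502) 0.07400699799994183
3803 ((539.869873046875, -71.61122131347656), (59.063907623291016, 34.32518005371094), 1.6996904611587524) 0.07396063486499012
```

View pics/w12.png

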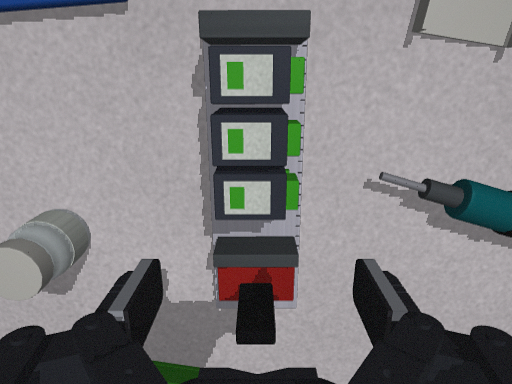

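All three modules stand upright on the bed at (250,75), (247,138) and (250,193), tabs to +x. The jaw fin is at (255,310). Next I pinch the fin.

```bash
python3 - <<'E'
from h import *
deltas((542.5,-177.5,150,1.5))
E
python3 -m creep '{"delta_pos":[[0,0.05,3],[0,0.1,7],[0,0.3,10.04],[1,0.35,10.04],[4,0.35,10.04],[7,0.35,10.04],[8.5,0.35,10.04],[8.9,0.35,10.04],[8.9,0.35,10.04]],"dr":[[0,0,0],[0,0,0],[0,0,0],[0,0,0],[0,0,0],[0,0,0],[0,0,0],[0,0,0],[0,0,0]]}'
python3 -m creep '{"delta_pos":[[0,0,0],[0,0,0],[0,0,0],[0,0,0],[0,0,0],[0,0,0],[0,0,0],[0,0,0]],"dr":[[0,0,0],[0,0,0],[0,0,0],[0,0,0],[0,0,0],[0,0,0],[0,0,0],[0,0,0]]}' -1 60
python3 - <<'E'
from h import *
deltas()
grab("wrist","w13.png")
E
```

```text
now [541.2 -76.5 149.7] 1.47 w 85.8 F [-1.6  0.4 -0.1] t 26.1
[-0.03 -0.13 10.1 ] rx -0.0
clock: 27.05
position: [0.5474, -0.1758, 0.06]
ee_rot: [0.506, 0.493, 0.508, -0.493]
contact_force: [0.7, -0.0, 0.5]
width: 0.0852
clock: 27.85
position: [0.5423, -0.177, 0.0617]
ee_rot: [0.504, 0.491, 0.51, -0.495]
contact_force: [-12.6, -0.8, 11.0]
width: 0.0287
now [ 542.3 -177.    61.7] 1.57 w 28.7 F [-12.6  -0.8  11. ] t 27.9
```

View pics/w13.png

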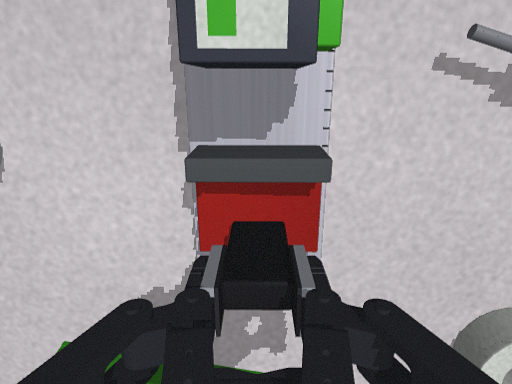

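The fin at (257,260) is pinched. I typed y +0.35 where the deltas gave -0.13, so there is a 12 N side load, which I relieve while sliding the jaw.

```bash
python3 -m creep '{"delta_pos":[[0,-0.2,0],[0,-0.4,0],[0,-0.45,-0.2],[0,-0.45,-0.5],[0,-0.45,-0.8],[0,-0.45,-1.1],[0,-0.45,-1.4],[0,-0.45,-1.7],[0,-0.45,-2.0],[0,-0.45,-2.3]],"dr":[[0,0,0],[0,0,0],[0,0,0],[0,0,0],[0,0,0],[0,0,0],[0,0,0],[0,0,0],[0,0,0],[0,0,0]]}'
python3 -m creep '{"delta_pos":[[0,0,-0.2],[0,0,-0.4],[0,0,-0.6],[0,0,-0.8],[0,0,-1.0],[0,0,-1.2],[0,0,-1.4],[0,0,-1.6],[0,0,-1.8],[0,0,-2.0]],"dr":[[0,0,0],[0,0,0],[0,0,0],[0,0,0],[0,0,0],[0,0,0],[0,0,0],[0,0,0],[0,0,0],[0,0,0]]}'
python3 - <<'E'
from h import *
deltas()
for n in ("side",):
    px,W,*_=grab(n); cv2.imwrite("pics/s14.png",cv2.resize(px[150:300,190:330],None,fx=4,fy=4))
E
```

```text
clock: 28.9
position: [0.5416, -0.1552, 0.0617]
ee_rot: [0.507, 0.492, 0.507, -0.494]
contact_force: [-4.0, -2.3, 7.8]
width: 0.0289
clock: 29.9
position: [0.5411, -0.1353, 0.0618]
ee_rot: [0.507, 0.492, 0.507, -0.494]
contact_force: [-4.6, -2.9, 7.3]
width: 0.0291
now [ 541.1 -135.3   61.8] 1.56 w 29.1 F [-4.6 -2.9  7.3] t 29.9
```

View pics/s14.png

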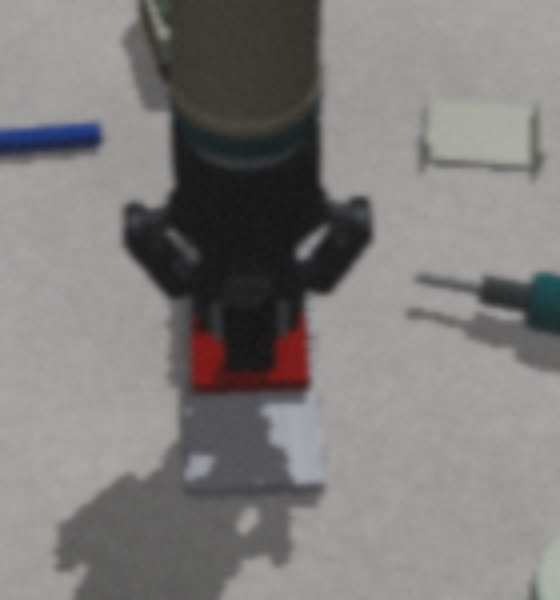

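The side view shows the jaw following the gripper along the bed, the carriage at (250,350). About 16 mm remains, so I close in small steps.

```bash
python3 -m creep '{"delta_pos":[[0,0,-0.1],[0,0,-0.2],[0,0,-0.3],[0,0,-0.4],[0,0,-0.5],[0,0,-0.6],[0,0,-0.7],[0,0,-0.8],[0,0,-0.9],[0,0,-1.0]],"dr":[[0,0,0],[0,0,0],[0,0,0],[0,0,0],[0,0,0],[0,0,0],[0,0,0],[0,0,0],[0,0,0],[0,0,0]]}'
python3 -m creep '{"delta_pos":[[0,0,-0.1],[0,0,-0.2],[0,0,-0.3],[0,0,-0.3]],"dr":[[0,0,0],[0,0,0],[0,0,0],[0,0,0]]}'
```

```text
clock: 30.95
position: [0.5409, -0.1257, 0.0618]
ee_rot: [0.507, 0.492, 0.507, -0.494]
contact_force: [-5.3, -4.5, 6.6]
width: 0.0293
clock: 31.35
position: [0.5408, -0.1229, 0.0618]
ee_rot: [0.507, 0.492, 0.507, -0.494]
contact_force: [-4.9, -4.7, 7.1]
width: 0.0288
```

```bash
python3 -m creep '{"delta_pos":[[0,0,-0.05],[0,0,-0.1],[0,0,-0.1],[0,0,-0.1]],"dr":[[0,0,0],[0,0,0],[0,0,0],[0,0,0]]}'
```

```text
clock: 31.75
position: [0.5407, -0.122, 0.0617]
ee_rot: [0.507, 0.492, 0.507, -0.494]
contact_force: [-4.3, -5.3, 7.0]
width: 0.029
```

```bash
python3 -m creep '{"delta_pos":[[0,0,-0.05],[0,0,-0.1],[0,0,-0.15],[0,0,-0.15]],"dr":[[0,0,0],[0,0,0],[0,0,0],[0,0,0]]}'
```

```text
clock: 32.15
position: [0.5407, -0.1205, 0.0618]
ee_rot: [0.507, 0.492, 0.507, -0.494]
contact_force: [-4.9, -4.4, 7.2]
width: 0.0289
```

```bash
python3 -m creep '{"delta_pos":[[0,0,-0.05],[0,0,-0.1],[0,0,-0.1]],"dr":[[0,0,0],[0,0,0],[0,0,0]]}'
```

```text
clock: 32.45
position: [0.5407, -0.1195, 0.0618]
ee_rot: [0.507, 0.492, 0.507, -0.494]
contact_force: [-4.8, -5.2, 7.1]
width: 0.0291
```

```bash
python3 -m creep '{"delta_pos":[[0,0,-0.05],[0,0,-0.1],[0,0,-0.1]],"dr":[[0,0,0],[0,0,0],[0,0,0]]}'
```

```text
clock: 32.75
position: [0.5407, -0.1192, 0.0618]
ee_rot: [0.507, 0.491, 0.506, -0.495]
contact_force: [-4.6, -6.5, 7.1]
width: 0.0288
```

```bash
python3 -m creep '{"delta_pos":[[0,0,-0.05],[0,0,-0.1],[0,0,-0.1],[0,0,-0.1]],"dr":[[0,0,0],[0,0,0],[0,0,0],[0,0,0]]}'
```

```text
clock: 33.15
position: [0.5407, -0.1192, 0.0618]
ee_rot: [0.508, 0.491, 0.506, -0.495]
contact_force: [-5.6, -10.4, 5.3]
width: 0.0292
```

```bash
python3 -m creep '{"delta_pos":[[0,0,-0.05],[0,0,-0.1],[0,0,-0.1],[0,0,-0.1]],"dr":[[0,0,0],[0,0,0],[0,0,0],[0,0,0]]}'
```

```text
clock: 33.55
position: [0.5407, -0.1192, 0.0618]
ee_rot: [0.508, 0.49, 0.506, -0.495]
contact_force: [-4.8, -12.8, 5.5]
width: 0.0288
```

```bash
python3 -m creep '{"delta_pos":[[0,0,-0.05],[0,0,-0.1],[0,0,-0.1],[0,0,-0.1]],"dr":[[0,0,0],[0,0,0],[0,0,0],[0,0,0]]}'
```

```text
clock: 33.95
position: [0.5407, -0.1192, 0.0618]
ee_rot: [0.509, 0.49, 0.505, -0.496]
contact_force: [-6.3, -15.6, 4.8]
width: 0.0288
```

```bash
python3 -m creep '{"delta_pos":[[0,0,-0.05],[0,0,-0.1],[0,0,-0.15],[0,0,-0.15],[0,0,-0.15],[0,0,-0.15],[0,0,-0.15],[0,0,-0.15]],"dr":[[0,0,0],[0,0,0],[0,0,0],[0,0,0],[0,0,0],[0,0,0],[0,0,0],[0,0,0]]}'
python3 - <<'E'
from h import *
deltas()
px,W,*_=grab("wrist","w15.png")
m=(abs(W[...,0]-.538)<.015)
for a,b in ((.046,.054),(.056,.064),(.071,.078)):
    q=W[m&(W[...,2]>a)&(W[...,2]<b)&(abs(W[...,1])<.12)];print(a,len(q),np.percentile(q[:,1],[1,50,99]).round(4) if len(q) else 0)
E
```

```text
clock: 34.75
position: [0.5407, -0.1192, 0.0618]
ee_rot: [0.51, 0.489, 0.505, -0.496]
contact_force: [-5.4, -19.6, 3.8]
width: 0.0292
now [ 540.7 -119.2   61.8] 1.68 w 29.2 F [ -5.4 -19.6   3.8] t 34.8
0.046 1084 [-0.1136 -0.0825 -0.0782]
0.056 450 [-0.1139 -0.1128 -0.112 ]
0.071 14617 [-0.1131 -0.0387 -0.0115]
```

View pics/w15.png

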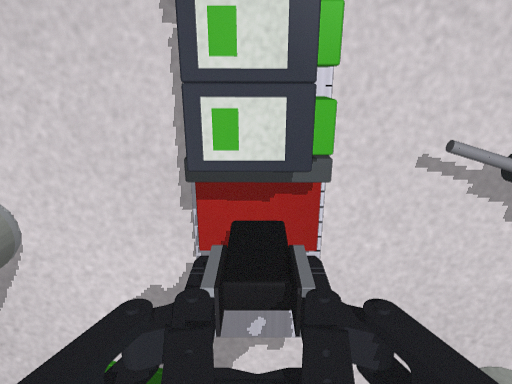

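The modules at (250,130) and (247,40) are pressed together against the plate at (257,168). The force is 20 N and the position has stopped, so the row is clamped. Now I open the jaw wide again.

```bash
python3 -m creep '{"delta_pos":[[0,0,0.3],[0,0,0.6],[0,0,0.9],[0,0,1.3],[0,0,1.8],[0,0,2.3],[0,0,2.8],[0,0,3.3],[0,0,3.8],[0,0,4.3]],"dr":[[0,0,0],[0,0,0],[0,0,0],[0,0,0],[0,0,0],[0,0,0],[0,0,0],[0,0,0],[0,0,0],[0,0,0]]}'
python3 -m creep '{"delta_pos":[[0,0,0.5],[0,0,1],[0,0,1.5],[0,0,1.9],[0,0,2.2],[0,0,2.4],[0,0,2.5],[0,0,2.5]],"dr":[[0,0,0],[0,0,0],[0,0,0],[0,0,0],[0,0,0],[0,0,0],[0,0,0],[0,0,0]]}'
python3 -m creep '{"delta_pos":[[0,0,0],[0,0,0],[0,0,0],[0,0,0],[0,0,0]],"dr":[[0,0,0],[0,0,0],[0,0,0],[0,0,0],[0,0,0]]}' 1 40
python3 -m creep '{"delta_pos":[[-1,0,0],[-3,0,0],[-6,0,0],[-8.8,0,0],[-8.8,0,0],[-8.8,0,0]],"dr":[[0,0,0],[0,0,0],[0,0,0],[0,0,0],[0,0,0],[0,0,0]]}'
python3 - <<'E'
from h import *
deltas()
px,W,K,Rm,t=grab("wrist","w16.png");np.save("w16W.npy",W)
for n in ("wrist","top"):
    if n=="top": px,W,*_=grab(n,"t16.png")
    P=W[(W[...,2]>.068)&(W[...,2]<.08)&(abs(W[...,0]-.538)<.045)&(W[...,1]<.05)&(W[...,1]>-.12)]
    print(n,len(P),cv2.minAreaRect((P[:,:2]*1000).astype(np.float32)))
    F=W[(W[...,2]>.046)&(W[...,2]<.054)&(abs(W[...,0]-.538)<.03)&(W[...,1]<-.1)&(W[...,1]>-.16)]
    print(" face",len(F),np.percentile(F[:,1],[2,98]) if len(F) else 0)
T=W[(W[...,2]>.018)&(W[...,2]<.032)&(W[...,1]<-.25)&(W[...,1]>-.48)&(W[...,0]>.35)&(W[...,0]<.62)]
print("tray",len(T),cv2.minAreaRect((T[:,:2]*1000).astype(np.float32)))
E
```

```text
clock: 35.8
position: [0.5416, -0.1544, 0.0617]
ee_rot: [0.505, 0.493, 0.508, -0.494]
contact_force: [-3.6, 3.4, 8.6]
width: 0.0288
clock: 36.6
position: [0.5423, -0.1797, 0.0617]
ee_rot: [0.506, 0.493, 0.507, -0.494]
contact_force: [-3.3, 2.3, 8.0]
width: 0.029
clock: 37.1
position: [0.5437, -0.1804, 0.0608]
ee_rot: [0.506, 0.494, 0.506, -0.493]
contact_force: [0.4, -0.9, 0.3]
width: 0.0854
clock: 37.7
position: [0.5439, -0.1805, 0.15]
ee_rot: [0.507, 0.494, 0.506, -0.493]
contact_force: [-0.6, 0.7, -1.1]
width: 0.0856
now [ 543.9 -180.5  150. ] 1.49 w 85.6 F [-0.6  0.7 -1.1] t 37.7
wrist 3219 ((539.4378662109375, -63.20408630371094), (59.2055549621582, 17.930124282836914), 2.5582973957061768)
 face 1459 [-0.14457785 -0.13199822]
top 972 ((539.6756591796875, -22.25281524658203), (58.98652648925781, 100.88258361816406), 1.5937528610229492)
 face 118 [-0.14532328 -0.13346527]
tray 359 ((499.0830383300781, -320.9051208496094), (120.86126708984375, 181.06838989257812), 80.19284057617188)
```

The jaw is open again at about 160 mm and the row still stands. The tray has been knocked to about (499,-321) mm. Next I fetch C.

```bash
cat >> h.py <<'E'
def trayp(c,a,u,v):
    k,n=np.cos(np.radians(a)),np.sin(np.radians(a));u=u+1;return c[0]+k*u-n*v,c[1]+n*u+k*v
E
python3 - <<'E'
from h import *
C=(499.1,-320.9)
p=trayp(C,-9.8,-45,-28)
deltas((537,-54.8,150,1.5),(537,-54.8,43,1.5),(537,-54.8,150,1.5),(*p,150,-9.8),(*p,33,-9.8))
E
```

```text
now [ 542.7 -180.   148.2] 1.49 w 85.3 F [ 0.2 -0.1 -0.1] t 37.8
[ -0.18  -0.25 -12.53] rx -0.0
[10.7  0.   0. ] rx -0.0
[-10.7   0.    0. ] rx -0.0
[-0.   -9.35 28.39] rx 0.197
[11.7  0.  -0. ] rx -0.0
```

```bash
python3 -m creep '{"delta_pos":[[0,-0.05,-3],[0,-0.2,-7],[0,-0.3,-11],[0,-0.3,-12.55],[0,-0.3,-12.55],[0,-0.3,-12.55],[0,-0.3,-12.55]],"dr":[[0,0,0],[0,0,0],[0,0,0],[0,0,0],[0,0,0],[0,0,0],[0,0,0]]}'
python3 - <<'E'
from h import *
deltas((537,-54.8,43,1.5))
px,W,K,Rm,t=grab("wrist","w17.png")
P=W[(W[...,2]>.068)&(W[...,2]<.08)&(abs(W[...,0]-.538)<.045)&(W[...,1]<.05)&(W[...,1]>-.12)]
print(len(P),cv2.minAreaRect((P[:,:2]*1000).astype(np.float32)))
b=px[...,::1]
E
```

```text
clock: 38.5
position: [0.5375, -0.0562, 0.1487]
ee_rot: [0.506, 0.493, 0.506, -0.494]
contact_force: [-0.2, 0.1, 0.2]
width: 0.086
now [537.5 -56.2 148.7] 1.44 w 86.0 F [-0.2  0.1  0.2] t 38.5
[10.57 -0.04 -0.14] rx -0.001
12858 ((538.5369873046875, -20.906848907470703), (59.54777145385742, 101.9595947265625), 1.0792449712753296)
```

```bash
python3 -m creep '{"delta_pos":[[3,-0.1,-0.1],[6,-0.1,-0.1],[8,-0.1,-0.1],[9.2,-0.1,-0.1],[10,-0.1,-0.1],[10.5,-0.1,-0.1],[10.5,-0.1,-0.1],[10.5,-0.1,-0.1]],"dr":[[0,0,0],[0,0,0],[0,0,0],[0,0,0],[0,0,0],[0,0,0],[0,0,0],[0,0,0]]}'
python3 -m creep '{"delta_pos":[[0,0,0],[0,0,0],[0,0,0],[0,0,0],[0,0,0],[0,0,0],[0,0,0],[0,0,0]],"dr":[[0,0,0],[0,0,0],[0,0,0],[0,0,0],[0,0,0],[0,0,0],[0,0,0],[0,0,0]]}' -1 40
python3 -m creep '{"delta_pos":[[-0.5,0,0],[-1,0,0],[-2,0,0],[-3.5,0,0],[-5.5,0,0],[-8,0,0],[-11,0,0],[-11,0,0],[-11,0,0],[-11,0,0]],"dr":[[0,0,0],[0,0,0],[0,0,0],[0,0,0],[0,0,0],[0,0,0],[0,0,0],[0,0,0],[0,0,0],[0,0,0]]}'
python3 - <<'E'
from h import *
p=trayp((499.1,-320.9),-9.8,-45,-28)
deltas((*p,150,-9.8),(*p,33,-9.8))
E
```

```text
clock: 39.35
position: [0.5369, -0.0542, 0.0447]
ee_rot: [0.507, 0.494, 0.506, -0.493]
contact_force: [-0.0, 1.0, 1.6]
width: 0.0856
clock: 40.15
position: [0.5352, -0.0541, 0.0459]
ee_rot: [0.506, 0.493, 0.507, -0.494]
contact_force: [-5.2, -0.3, 13.2]
width: 0.0496
clock: 41.15
position: [0.5352, -0.0537, 0.1529]
ee_rot: [0.506, 0.493, 0.507, -0.494]
contact_force: [-0.7, 0.8, -1.7]
width: 0.0495
now [535.2 -53.7 152.9] 1.49 w 49.5 F [-0.7  0.8 -1.7] t 41.1
[ 0.29 -9.17 28.51] rx 0.197
[11.7  0.  -0. ] rx -0.0
```

```bash
python3 -m creep '{"delta_pos":[[0,-0.7,2],[0,-2,6],[0,-3.3,10],[0,-4.8,15],[0,-6.4,20],[0,-8,25],[0,-9.17,28.5],[0,-9.17,28.5],[0,-9.17,28.5],[0,-9.17,28.5]],"dr":[[0,0,0],[0.05,0,0],[0.1,0,0],[0.15,0,0],[0.197,0,0],[0.197,0,0],[0.197,0,0],[0.197,0,0],[0.197,0,0],[0.197,0,0]]}'
python3 - <<'E'
from h import *
for n in ("top","side"):
    px,W,*_=grab(n,n+"18.png")
    T=W[(W[...,2]>.020)&(W[...,2]<.030)&(W[...,1]<-.2)&(W[...,1]>-.48)&(W[...,0]>.36)&(W[...,0]<.64)]
    print("tray",n,len(T),cv2.minAreaRect((T[:,:2]*1000).astype(np.float32)))
C=(499.1,-320.9);p=trayp(C,-9.8,-45,-28)
deltas((*p,80,-9.8),(*p,36.5,-9.8))
E
```

```text
clock: 42.15
position: [0.4515, -0.3399, 0.1528]
ee_rot: [0.454, 0.541, 0.457, -0.541]
contact_force: [0.3, 0.3, -1.6]
width: 0.0491
tray top 429 ((498.7601013183594, -320.61181640625), (121.20288848876953, 180.79425048828125), 80.80537414550781)
tray side 558 ((495.24176025390625, -320.03570556640625), (120.840576171875, 180.3700408935547), 80.85042572021484)
now [ 452.1 -339.7  153.4] -9.7 w 49.3 F [-0.   0.4 -1.4] t 42.2
[ 7.34 -0.09  0.15] rx 0.002
[ 4.35  0.   -0.  ] rx -0.0
```

View pics/side18.png

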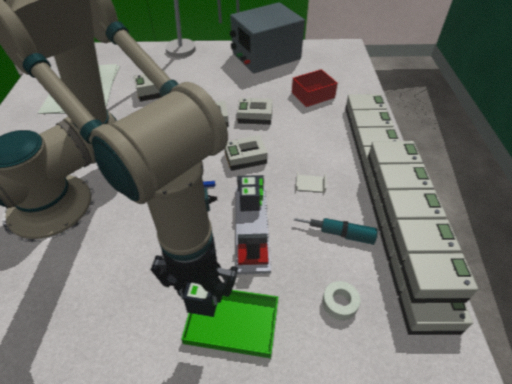

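The side view shows C held over the near-left corner of the tray at (230,320). The two other modules stand in the gauge at (250,190). Lowering C.

```bash
python3 -m creep '{"delta_pos":[[2,0,0.1],[4.5,-0.1,0.1],[7,-0.1,0.1],[9,-0.1,0.1],[10,-0.1,0.1],[10.8,-0.1,0.1],[11.2,-0.1,0.1],[11.5,-0.1,0.1],[11.7,-0.1,0.1],[11.7,-0.1,0.1]],"dr":[[0,0,0],[0,0,0],[0,0,0],[0,0,0],[0,0,0],[0,0,0],[0,0,0],[0,0,0],[0,0,0],[0,0,0]]}'
```

```text
clock: 43.25
position: [0.451, -0.3423, 0.0373]
ee_rot: [0.456, 0.541, 0.455, -0.541]
contact_force: [0.1, -0.3, -1.4]
width: 0.0493
```

```bash
python3 -m creep '{"delta_pos":[[0.05,0,0],[0.1,0,0],[0.15,0,0],[0.15,0,0]],"dr":[[0,0,0],[0,0,0],[0,0,0],[0,0,0]]}'
python3 -m creep '{"delta_pos":[[0,0,0],[0,0,0],[0,0,0],[0,0,0],[0,0,0]],"dr":[[0,0,0],[0,0,0],[0,0,0],[0,0,0],[0,0,0]]}' 1 40
python3 -m creep '{"delta_pos":[[-1,0,0],[-3,0,0],[-6,0,0],[-9,0,0],[-11.4,0,0],[-11.4,0,0],[-11.4,0,0]],"dr":[[0,0,0],[0,0,0],[0,0,0],[0,0,0],[0,0,0],[0,0,0],[0,0,0]]}'
python3 - <<'E'
from h import *
deltas((536,-20.9,150,1.5))
px,W,*_=grab("wrist","w19.png")
P=W[(W[...,2]>.058)&(W[...,2]<.07)&(abs(W[...,0]-.455)<.06)&(abs(W[...,1]+.34)<.06)]
print(len(P),cv2.minAreaRect((P[:,:2]*1000).astype(np.float32)) if len(P)>5 else 0)
E
```

```text
clock: 43.65
position: [0.4509, -0.3423, 0.0361]
ee_rot: [0.456, 0.541, 0.455, -0.541]
contact_force: [-0.9, 0.1, 2.9]
width: 0.0492
clock: 44.15
position: [0.4508, -0.3421, 0.0354]
ee_rot: [0.455, 0.541, 0.456, -0.541]
contact_force: [-0.0, -0.1, -0.7]
width: 0.0852
clock: 44.85
position: [0.4509, -0.3421, 0.1502]
ee_rot: [0.456, 0.541, 0.455, -0.541]
contact_force: [-0.7, -0.0, -0.7]
width: 0.0853
now [ 450.9 -342.1  150.2] -9.79 w 85.3 F [-0.7 -0.  -0.7] t 44.9
[ 2.00e-02  2.92e+00 -3.31e+01] rx -0.197
3436 ((448.840087890625, -342.3689270019531), (33.93019485473633, 58.990966796875), 80.2984390258789)
```

C is standing in the tray with a level top of the right size. Next I fetch B.

```bash
python3 -m creep '{"delta_pos":[[0,0.2,-3],[0,0.5,-7],[0,0.9,-11.5],[0,1.3,-16],[0,1.7,-20.5],[0,2.2,-25],[0,2.6,-29.5],[0,2.9,-32.5],[0,2.92,-33.1],[0,2.92,-33.1]],"dr":[[0,0,0],[-0.05,0,0],[-0.1,0,0],[-0.15,0,0],[-0.197,0,0],[-0.197,0,0],[-0.197,0,0],[-0.197,0,0],[-0.197,0,0],[-0.197,0,0]]}'
python3 -m creep '{"delta_pos":[[0,0,0],[0,0,0]],"dr":[[0,0,0],[0,0,0]]}'
python3 - <<'E'
from h import *
deltas((536,-20.9,44,1.5))
px,W,K,Rm,t=grab("wrist","w20.png")
P=W[(W[...,2]>.068)&(W[...,2]<.08)&(abs(W[...,0]-.538)<.045)&(W[...,1]<.05)&(W[...,1]>-.12)]
print(len(P),cv2.minAreaRect((P[:,:2]*1000).astype(np.float32)))
E
```

```text
clock: 45.9
position: [0.5351, -0.0201, 0.1482]
ee_rot: [0.506, 0.492, 0.508, -0.494]
contact_force: [-0.3, -0.6, -0.3]
width: 0.0854
clock: 46.1
position: [0.5354, -0.0222, 0.1491]
ee_rot: [0.506, 0.494, 0.506, -0.494]
contact_force: [-0.4, -0.8, -0.7]
width: 0.0853
now [535.4 -22.2 149.1] 1.4 w 85.3 F [-0.4 -0.8 -0.7] t 46.1
[10.51  0.06 -0.13] rx -0.002
7983 ((538.1644897460938, -3.6864776611328125), (59.645076751708984, 68.14775085449219), 1.4257187843322754)
```

```bash
python3 -m creep '{"delta_pos":[[3,0,-0.12],[6,0,-0.12],[8,0,-0.12],[9.2,0,-0.12],[10,0,-0.12],[10.5,0,-0.12],[10.5,0,-0.12],[10.5,0,-0.12]],"dr":[[0,0,0],[0,0,0],[0,0,0],[0,0,0],[0,0,0],[0,0,0],[0,0,0],[0,0,0]]}'
python3 -m creep '{"delta_pos":[[0,0,0],[0,0,0],[0,0,0],[0,0,0],[0,0,0],[0,0,0],[0,0,0],[0,0,0]],"dr":[[0,0,0],[0,0,0],[0,0,0],[0,0,0],[0,0,0],[0,0,0],[0,0,0],[0,0,0]]}' -1 40
python3 -m creep '{"delta_pos":[[-0.5,0,0],[-1,0,0],[-2,0,0],[-3.5,0,0],[-5.5,0,0],[-8,0,0],[-11,0,0],[-11,0,0],[-11,0,0],[-11,0,0]],"dr":[[0,0,0],[0,0,0],[0,0,0],[0,0,0],[0,0,0],[0,0,0],[0,0,0],[0,0,0],[0,0,0],[0,0,0]]}'
python3 - <<'E'
from h import *
px,W,*_=grab("side","s21.png")
T=W[(W[...,2]>.020)&(W[...,2]<.030)&(W[...,1]<-.2)&(W[...,1]>-.48)&(W[...,0]>.36)&(W[...,0]<.64)]
print("tray",len(T),cv2.minAreaRect((T[:,:2]*1000).astype(np.float32)))
p=trayp((498.5,-320.7),-9.6,-45,28)
deltas((*p,150,-9.6))
E
```

```text
clock: 46.95
position: [0.5365, -0.0199, 0.0452]
ee_rot: [0.507, 0.494, 0.506, -0.493]
contact_force: [0.6, 0.4, 0.6]
width: 0.0851
clock: 47.75
position: [0.5348, -0.0197, 0.0463]
ee_rot: [0.506, 0.493, 0.507, -0.494]
contact_force: [-5.5, -0.3, 12.4]
width: 0.0497
clock: 48.75
position: [0.5348, -0.0194, 0.1534]
ee_rot: [0.506, 0.493, 0.507, -0.494]
contact_force: [0.2, -0.6, -1.6]
width: 0.0496
tray 780 ((495.3193054199219, -319.931396484375), (121.78297424316406, 180.144287109375), 80.76593017578125)
now [534.7 -19.5 153.1] 1.49 w 49.7 F [ 0.8  0.1 -2.7] t 48.8
[ 0.31 -8.18 26.42] rx 0.194
```

```bash
python3 -m creep '{"delta_pos":[[0,-0.6,2],[0,-1.8,6],[0,-3.1,10],[0,-4.6,15],[0,-6.2,20],[0,-7.5,24],[0,-8.18,26.4],[0,-8.18,26.4],[0,-8.18,26.4],[0,-8.18,26.4]],"dr":[[0,0,0],[0.05,0,0],[0.1,0,0],[0.15,0,0],[0.194,0,0],[0.194,0,0],[0.194,0,0],[0.194,0,0],[0.194,0,0],[0.194,0,0]]}'
python3 -m creep '{"delta_pos":[[0,0,0],[2,0,0],[4.5,0,0],[7,0,0],[9,0,0],[10.3,0,0],[11,0,0],[11.4,0,0],[11.6,0,0],[11.6,0,0]],"dr":[[0,0,0],[0,0,0],[0,0,0],[0,0,0],[0,0,0],[0,0,0],[0,0,0],[0,0,0],[0,0,0],[0,0,0]]}'
python3 -m creep '{"delta_pos":[[0.05,0,0],[0.1,0,0],[0.15,0,0],[0.15,0,0]],"dr":[[0,0,0],[0,0,0],[0,0,0],[0,0,0]]}'
```

```text
clock: 49.8
position: [0.4607, -0.2844, 0.1536]
ee_rot: [0.456, 0.54, 0.457, -0.54]
contact_force: [0.4, 0.3, -1.1]
width: 0.0494
clock: 50.8
position: [0.4614, -0.2857, 0.0389]
ee_rot: [0.457, 0.54, 0.456, -0.54]
contact_force: [0.9, 0.4, -1.9]
width: 0.0496
clock: 51.2
position: [0.461, -0.2858, 0.0371]
ee_rot: [0.456, 0.54, 0.456, -0.54]
contact_force: [0.0, -0.2, -0.9]
width: 0.0492
```

```bash
python3 -m creep '{"delta_pos":[[0.05,0,0],[0.1,0,0],[0.15,0,0],[0.15,0,0]],"dr":[[0,0,0],[0,0,0],[0,0,0],[0,0,0]]}'
python3 -m creep '{"delta_pos":[[0,0,0],[0,0,0],[0,0,0],[0,0,0],[0,0,0]],"dr":[[0,0,0],[0,0,0],[0,0,0],[0,0,0],[0,0,0]]}' 1 40
python3 -m creep '{"delta_pos":[[-1,0,0],[-3,0,0],[-6,0,0],[-9,0,0],[-11.4,0,0],[-11.4,0,0],[-11.4,0,0]],"dr":[[0,0,0],[0,0,0],[0,0,0],[0,0,0],[0,0,0],[0,0,0],[0,0,0]]}'
python3 - <<'E'
from h import *
deltas((536,13.2,150,1.5))
px,W,*_=grab("wrist","w22.png")
P=W[(W[...,2]>.058)&(W[...,2]<.07)&(abs(W[...,0]-.46)<.06)&(abs(W[...,1]+.287)<.03)]
print(len(P),cv2.minAreaRect((P[:,:2]*1000).astype(np.float32)) if len(P)>5 else 0)
E
```

```text
clock: 51.6
position: [0.461, -0.2858, 0.0365]
ee_rot: [0.457, 0.54, 0.456, -0.54]
contact_force: [-2.0, 0.7, 6.9]
width: 0.0491
clock: 52.1
position: [0.461, -0.2857, 0.0353]
ee_rot: [0.456, 0.54, 0.456, -0.54]
contact_force: [-0.4, 0.4, 0.8]
width: 0.0855
clock: 52.8
position: [0.4611, -0.2858, 0.1503]
ee_rot: [0.457, 0.54, 0.456, -0.54]
contact_force: [-0.2, -0.8, -0.5]
width: 0.0852
now [ 461.1 -285.8  150.3] -9.62 w 85.2 F [-0.2 -0.8 -0.5] t 52.8
[ 3.000e-02  2.390e+00 -3.073e+01] rx -0.194
3473 ((459.13836669921875, -286.8776550292969), (34.659584045410156, 59.131473541259766), 80.54611206054688)
```

```bash
python3 -m creep '{"delta_pos":[[0,0.2,-3],[0,0.5,-7],[0,0.9,-11.5],[0,1.3,-16],[0,1.6,-20.5],[0,2.0,-25],[0,2.3,-29],[0,2.39,-30.7],[0,2.39,-30.7],[0,2.39,-30.7]],"dr":[[0,0,0],[-0.05,0,0],[-0.1,0,0],[-0.15,0,0],[-0.194,0,0],[-0.194,0,0],[-0.194,0,0],[-0.194,0,0],[-0.194,0,0],[-0.194,0,0]]}'
python3 -m creep '{"delta_pos":[[0,0,0],[0,0,0]],"dr":[[0,0,0],[0,0,0]]}'
python3 - <<'E'
from h import *
px,W,K,Rm,t=grab("wrist","w23.png")
P=W[(W[...,2]>.068)&(W[...,2]<.08)&(abs(W[...,0]-.538)<.045)&(W[...,1]<.05)&(W[...,1]>-.12)]
print(len(P),cv2.minAreaRect((P[:,:2]*1000).astype(np.float32)))
deltas((536,13.2,44,1.5))
E
```

```text
clock: 53.85
position: [0.535, 0.013, 0.1483]
ee_rot: [0.506, 0.492, 0.507, -0.494]
contact_force: [-0.2, -0.8, -1.0]
width: 0.0853
clock: 54.05
position: [0.5355, 0.0118, 0.1492]
ee_rot: [0.506, 0.494, 0.506, -0.494]
contact_force: [-0.7, 0.2, -0.4]
width: 0.0854
3810 ((538.122314453125, 13.52061653137207), (58.964508056640625, 34.64919662475586), 1.611325979232788)
now [535.6  11.9 149.3] 1.4 w 85.3 F [ 0.1  1.1 -0.1] t 54.1
[10.53  0.04 -0.13] rx -0.002
```

```bash
python3 -m creep '{"delta_pos":[[3,0,-0.12],[6,0,-0.12],[8,0,-0.12],[9.2,0,-0.12],[10,0,-0.12],[10.5,0,-0.12],[10.5,0,-0.12],[10.5,0,-0.12]],"dr":[[0,0,0],[0,0,0],[0,0,0],[0,0,0],[0,0,0],[0,0,0],[0,0,0],[0,0,0]]}'
python3 -m creep '{"delta_pos":[[0,0,0],[0,0,0],[0,0,0],[0,0,0],[0,0,0],[0,0,0],[0,0,0],[0,0,0]],"dr":[[0,0,0],[0,0,0],[0,0,0],[0,0,0],[0,0,0],[0,0,0],[0,0,0],[0,0,0]]}' -1 40
python3 -m creep '{"delta_pos":[[-0.5,0,0],[-1,0,0],[-2,0,0],[-3.5,0,0],[-5.5,0,0],[-8,0,0],[-11,0,0],[-11,0,0],[-11,0,0],[-11,0,0]],"dr":[[0,0,0],[0,0,0],[0,0,0],[0,0,0],[0,0,0],[0,0,0],[0,0,0],[0,0,0],[0,0,0],[0,0,0]]}'
python3 - <<'E'
from h import *
px,W,*_=grab("top","t24.png")
T=W[(W[...,2]>.020)&(W[...,2]<.030)&(W[...,1]<-.2)&(W[...,1]>-.48)&(W[...,0]>.36)&(W[...,0]<.64)]
print("tray",len(T),cv2.minAreaRect((T[:,:2]*1000).astype(np.float32)))
p=trayp((498.5,-320.7),-9.6,44,0)
deltas((*p,150,-9.6))
E
```

```text
clock: 54.9
position: [0.5365, 0.014, 0.0452]
ee_rot: [0.507, 0.494, 0.506, -0.493]
contact_force: [0.2, -0.2, -0.2]
width: 0.0849
clock: 55.7
position: [0.5348, 0.0141, 0.0463]
ee_rot: [0.506, 0.493, 0.507, -0.494]
contact_force: [-4.9, -0.2, 12.9]
width: 0.0499
clock: 56.7
position: [0.5346, 0.0143, 0.1532]
ee_rot: [0.506, 0.493, 0.507, -0.494]
contact_force: [0.1, -0.2, -2.3]
width: 0.0497
tray 486 ((498.55352783203125, -320.607666015625), (120.91092681884766, 180.95252990722656), 80.26220703125)
now [534.6  14.3 152.9] 1.49 w 49.7 F [-0.9  0.2 -2.5] t 56.8
[ 0.29 -0.06 34.26] rx 0.194
```

```bash
python3 -m creep '{"delta_pos":[[0,0,2],[0,0,6],[0,0,10],[0,0,15],[0,0,20],[0,0,25],[0,0,30],[0,0.1,33],[0,0.1,34.3],[0,0.1,34.3]],"dr":[[0,0,0],[0.05,0,0],[0.1,0,0],[0.15,0,0],[0.194,0,0],[0.194,0,0],[0.194,0,0],[0.194,0,0],[0.194,0,0],[0.194,0,0]]}'
python3 -m creep '{"delta_pos":[[0,0,0],[0,0,0],[2,0,0],[4,0,0],[6,0,0],[6,0,0],[6,0,0]],"dr":[[0,0,0],[0,0,0],[0,0,0],[0,0,0],[0,0,0],[0,0,0],[0,0,0]]}'
python3 - <<'E'
from h import *
p=trayp((498.5,-320.7),-9.6,45,0)
deltas((*p,37,-9.6))
E
```

```text
clock: 57.75
position: [0.5451, -0.3297, 0.1527]
ee_rot: [-0.455, -0.541, -0.457, 0.541]
contact_force: [-0.6, 0.6, -1.8]
width: 0.0494
clock: 58.45
position: [0.546, -0.3274, 0.0948]
ee_rot: [0.456, 0.54, 0.457, -0.54]
contact_force: [0.9, -0.0, -1.6]
width: 0.0497
now [ 546.  -327.4   94.8] -9.54 w 49.7 F [ 0.9 -0.  -1.6] t 58.5
[ 5.78 -0.19  0.13] rx 0.001
```

```bash
python3 -m creep '{"delta_pos":[[1.5,-0.1,0.1],[3,-0.1,0.1],[4.3,-0.1,0.1],[5,-0.1,0.1],[5.4,-0.1,0.1],[5.7,-0.1,0.1],[5.8,-0.1,0.1],[5.8,-0.1,0.1]],"dr":[[0,0,0],[0,0,0],[0,0,0],[0,0,0],[0,0,0],[0,0,0],[0,0,0],[0,0,0]]}'
python3 -m creep '{"delta_pos":[[0.05,0,0],[0.1,0,0],[0.15,0,0],[0.15,0,0]],"dr":[[0,0,0],[0,0,0],[0,0,0],[0,0,0]]}'
```

```text
clock: 59.25
position: [0.5449, -0.3298, 0.0369]
ee_rot: [0.457, 0.54, 0.456, -0.54]
contact_force: [-0.9, 0.3, -2.1]
width: 0.0495
clock: 59.65
position: [0.5449, -0.3298, 0.0366]
ee_rot: [0.457, 0.54, 0.456, -0.54]
contact_force: [-0.8, 1.1, 7.4]
width: 0.0497
```

```bash
python3 -m creep '{"delta_pos":[[0,0,0],[0,0,0],[0,0,0],[0,0,0],[0,0,0]],"dr":[[0,0,0],[0,0,0],[0,0,0],[0,0,0],[0,0,0]]}' 0.6 40
python3 -m creep '{"delta_pos":[[-1,0,0],[-3,0,0],[-6,0,0],[-9,0,0],[-13,0,0],[-15,0,-4],[-15,0,-8],[-15,0,-12],[-15,0,-16],[-15,0,-20]],"dr":[[0,0,0],[0,0,0],[0,0,0],[0,0,0],[0,0,0],[0,0,0],[0,0,0],[0,0,0],[0,0,0],[0,0,0]]}'
python3 -m creep '{"delta_pos":[[0,0,-5],[0,0,-10],[0,0,-15],[0,0,-20],[0,0,-20],[0,0,-20]],"dr":[[0,0,0],[0,0,0],[0,0,0],[0,0,0],[0,0,0],[0,0,0]]}'
python3 - <<'E'
from h import *
deltas()
px,W,*_=grab("top","t25.png")
T=W[(W[...,2]>.020)&(W[...,2]<.030)&(W[...,1]<-.2)&(W[...,1]>-.48)&(W[...,0]>.36)&(W[...,0]<.64)]
print("tray",cv2.minAreaRect((T[:,:2]*1000).astype(np.float32)))
k=((W[...,2]>.058)&(W[...,2]<.075)&(W[...,1]<-.2)&(W[...,1]>-.45)&(W[...,0]>.36)&(W[...,0]<.64)).astype(np.uint8)
n,l=cv2.connectedComponents(k)
for i in range(1,n):
    q=W[l==i]
    if len(q)>20:print(len(q),cv2.minAreaRect((q[:,:2]*1000).astype(np.float32)),np.median(q[:,2]))
s=grab("side")[0];cv2.imwrite("pics/f.png",np.hstack([cv2.resize(px[150:300,220:460],None,fx=1.66,fy=1.66),cv2.resize(s[150:384,130:390],(400,249))]))
E
```

```text
clock: 60.15
position: [0.5446, -0.3295, 0.0349]
ee_rot: [0.456, 0.54, 0.456, -0.54]
contact_force: [-0.5, 0.4, -0.4]
width: 0.0681
clock: 61.15
position: [0.5782, -0.1309, 0.186]
ee_rot: [0.457, 0.541, 0.456, -0.54]
contact_force: [0.3, 0.1, -0.6]
width: 0.0685
clock: 61.75
position: [0.6115, 0.0661, 0.1855]
ee_rot: [0.457, 0.539, 0.457, -0.539]
contact_force: [-0.6, 0.8, -0.1]
width: 0.0685
now [611.5  66.1 185.5] -9.45 w 68.5 F [-0.6  0.8 -0.1] t 61.8
tray ((498.6409606933594, -320.65960693359375), (120.89808654785156, 181.07305908203125), 80.45991516113281)
347 ((544.5106811523438, -330.8138732910156), (34.05292510986328, 59.529319763183594), 80.26914978027344) 0.06527014204811776
358 ((460.4212951660156, -287.3365173339844), (34.659481048583984, 58.62910461425781), 80.33741760253906) 0.06518271946102705
367 ((450.2173156738281, -343.1770935058594), (34.740478515625, 59.007164001464844), 80.46622467041016) 0.06519360948683241
```

View pics/f.png

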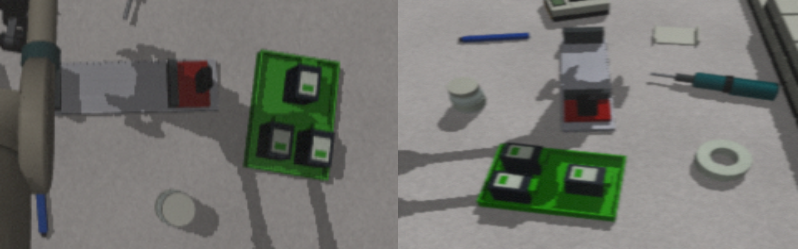

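All three modules stand upright in the tray, at (305,85), (277,140) and (315,148). The gauge is empty with its jaw open, and the bystanders are untouched.

```bash
python3 -c "
from rig import manip
print(manip.sign_off())"
```

```text
the job is handed in; nothing more can be done
None
```

I did the whole job and handed it in at about 62 s of the 210 s allowed. All three meters held a module. I released and lifted each one, stood them in a row on the gauge bed with their tabs across the bed, and slid the jaw shut on them. I then slid the jaw back to a gap of about 163 mm and stood all three in the tray.

**Clamping:** the jaw stopped moving and the force rose to about 20 N. The two modules in view were tight together against the jaw plate.

**Last checks:**
- The top camera shows three level module tops at about z = 65 mm, all inside the tray. Their size matches upright modules.
- The gauge is empty and the jaw is open. The bystanders in the final picture look undisturbed, and the gripper is clear of everything.
- The camera views differed from each other by 1–3 mm, which didn't affect the placing.

**What went wrong:**
- I set the third module down about 6 mm short and it landed on its neighbour's edge with about 29 N. It tilted 8° in the grip. I backed off, tilted the tool to bring it upright and placed it properly; the other two stayed standing.
- A mistyped offset put about 12 N of side load on the jaw fin until I relieved it.
- The tray was knocked about 45 mm aside during the run. I measured it again and placed the modules at its new position.

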